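# Unlock the roll-top of the tin packer, collect the finished tins and shut it again

### The arm

A 6-joint arm with a two-finger parallel gripper is mounted at the origin on the work surface. World frame = base frame: x ahead of the robot, y to its left, z up, the work surface at z = 0. Lengths are in m, angles in degrees, forces in N, time in s.
With the tool pointing down it reaches from about 0.4 to 0.825 m from the base axis. Payload 7 kg.
Tool frame: the origin (TCP) lies midway between the tips of the shut fingers; the grasp point (between the pads) lies r.tcp_to_grasp behind it (r.tcp_to_grasp is the distance from the TCP to the grasp point, in m); x points along the fingers, y is the direction in which the jaws open and shut, and the axes are right-handed (so a half turn about x gives the same grasp; the last joint's range is limited). The gripper opens to 88 mm and grips with 3 to 60 N. Pads are 19 mm wide; open, the fingers measure 130 mm over their backs; the gripper's body (78 mm by 193 mm) begins 47 mm behind the grasp point.
Start: joints at [84.288, 20.546, 0.682, 0, -70.136, -16.507], TCP at [0.255, 0.625, 0.227] pointing down, gripper open.
Joint ranges: [-176.03, 176.03], [-82.01, 121.73], [-58.28, 71.71], [-173.87, 95.51], [-174.79, -0.11], [-173.66, 173.66]. Speed limits (degrees/s): [136.94, 136.94, 172.46, 180, 180, 180].

### API

Orientations are given as [roll, pitch, yaw] about the fixed x, y, z axes, in that order (R = Rz(yaw) Ry(pitch) Rx(roll)).
In Python, from plant import r gives the robot as it stands.
- The arm moves only by the tool carry_out, never from a script. Its argument "moves" is a list of rows, each a list of 7 numbers: the shift along the world's x, y, z in mm, then the turn, a rotation vector about the world's x, y, z in rad, then the opening in per cent of the stroke, from 0 (shut) to 100 (fully open). In form: [[x, y, z, wx, wy, wz, claw], ...]. A call has 1 to 5 rows; each row is the pose to reach, as a shift and turn from the pose commanded when the call began; what a row does not reach only later rows make up. A row lasts 1/10 s, in which the tool goes at most 50 mm and 8.59 degrees, less where a joint would pass 70% of its speed; a pose out of reach is approached as far as the arm can. A call with a gripper value outside its range is refused whole. The fingers move at their own pace and stop on an object; "squeeze" is the grip in N (left out, the last holds). Time passes only in rows, so rows that repeat a pose let the fingers close. It gives the time, the measured TCP pose, the force and the opening at its end, in the units of the state.
- r.get_state(): the state, without advancing time (a new reading comes with each control period).
- r.capture(name): name is "scene" or "top" or "wrist"; returns the picture (420x560x3 uint8, blue, green, red); there is no depth.
- r.camera_params(name): a dict with "K" (3x3 intrinsics, pixels), "rvec" (rotation vector, rad) and "tvec" (3), from world to camera coordinates, as OpenCV has them. Camera axes: x right, y down, z forward; pixel columns grow to the right and rows downward; lengths in m; the calibration is good to about 2 mm. A picture is of the moment at which its call begins: read the wrist's pose just before it. camera_params takes no time and is no camera call; for the wrist camera it gives the pose at the moment of the call.
- r.close_job(): hands the job in, once; it reports no verdict.
The state is a dict: "time_s": time; "joints": joint angles; "qd": joint speeds; "joint_torque": joint torques, N m; "tcp_pos": TCP position; "eef_rot": TCP orientation; "contact_force": force on the tool from outside, world axes, zero at the start; "moment": the same for the moment, N m; "gripper_width": finger opening in m.
Only numpy, scipy, OpenCV 4.12 (cv2) and the standard library are available. Lean on these libraries where they do the work, as an engineer would, in place of code of your own. Each camera call takes 0.05 s, during which the arm holds its last target. There are 200 camera calls.

### The job

Take the red key from its wooden stand, push it fully into the packer's brass lock, turn it clockwise to its stop and back home to release the cover, then draw it out and put it back in its stand before you touch the cover. Then roll the wooden cover well open, set every finished tin down in the blue tote (none dropped from a height, none on top of another), and roll the cover fully shut again, without disturbing the other things on the cart.

Things in the scene. Friction and masses are not known exactly. Their poses are not given: they have to be found in the camera images.
- key: Red-headed steel key, upright, blade down, 0.08 kg. Origin at the middle of the blade tip, z up. Blade z=0-40 mm, 16 along x, 6 along y (last 4 mm: 10 along x), same after a half turn. Shoulder 30x18 mm, z=40-46, stops on the lock or stand face. Flat head z=46-92, 42 along x, 12 thick along y: pinch across the thickness. Starts in its stand, shoulder on the top.
- stand_mouth (a point): Centre of the slot mouth in the top (50 mm high) of the fixed light-wood key stand, a block 90 (x) x 60 (y) mm. Slot 22 mm along this point's x, 12 along y, right through, 3 mm chamfer; z up. Key home: shoulder on the top, blade tip 40 mm below this point.
- lock_mouth (a point): Centre of the slot mouth of the square brass lock barrel (34 mm wide, face 94 mm above the cart top, on a grey 90 x 90 mm column left of the packer). Slot 20 mm along this point's x, 10 along y, 46 deep, 3 mm chamfer; z up; turns with the barrel. Key home: shoulder on the face, blade tip 40 mm below this point.
- lock (a joint): Lock barrel angle, rad: 0 = home (slot along the packer's x), grows clockwise seen from above, stop at 1.2. Stays where left; friction about 0.06 N m. The key has up to 0.3 rad of play in the slot, so turn it farther than the barrel has to go, both ways.
- packer: Fixed white half-drum tin packer. Origin on the cart top under the drum axis; x away from the robot, y left at yaw 0. Drum axis along y, 35 mm above the origin. White round end cheeks, inner faces at y=+-165 mm, 12 thick, 176 radius about the axis (top 211 mm up). Front apron x=-162 to -154, 26 high. Lock column at x=-70, y=250. Rear half of the drum is a fixed shell.
- tray (a point): Centre of the black-edged catch tray's floor in the packer (12 mm above the cart top), axes as the packer's. Inside 100 mm along x, 280 along y; edges 12 mm above this floor. Hidden under the cover until it is opened.
- cover (a joint): Curved wooden slatted cover, 165 mm radius, turning about the drum axis, rad. 0 = shut (covers the front quarter, 35 mm height to the top), grows as its lower front edge rolls up and back; 1.65 = full open. Friction holds it where it is left; up to about 7 N at the handle moves it. Starts at 0 to 0.05.
- cover_handle (a point): Middle of the cover's steel bar handle: 12 mm round bar along the packer's y, 120 mm between posts. Moves on a circle of 210 mm radius about the drum axis, at 0.244 rad above the horizontal to the front when shut, plus the joint value. 35 mm free between bar and slats; can be pinched from above over the whole travel.
- tin0: Finished steel coffee tin with an orange band, upright plain cylinder, 56 mm diameter, 52 mm high, about 0.16 kg; origin at the centre of its underside, z up along its axis. Starts standing in the catch tray under the cover. May be absent.
- tin1: Finished steel coffee tin with an orange band, upright plain cylinder, 56 mm diameter, 52 mm high, about 0.16 kg; origin at the centre of its underside, z up along its axis. Starts standing in the catch tray under the cover. May be absent.
- tin2: Finished steel coffee tin with an orange band, upright plain cylinder, 56 mm diameter, 52 mm high, about 0.16 kg; origin at the centre of its underside, z up along its axis. Starts standing in the catch tray under the cover. May be absent.
- tin3: Finished steel coffee tin with an orange band, upright plain cylinder, 56 mm diameter, 52 mm high, about 0.16 kg; origin at the centre of its underside, z up along its axis. Starts standing in the catch tray under the cover. May be absent.
- tote: Fixed blue open-topped plastic tote, 240 x 240 mm outside, 55 mm high, walls and floor 5 mm; origin at the centre of its underside.
- mortar: Bystander: dark wooden mortar, 112 mm across, 95 mm high; origin under its centre. Leave alone.
- pestle: Bystander: hardwood pestle lying along its x, 172 mm long, 38 mm thick; origin under its middle. Leave alone.
- scoop: Bystander: grey plastic coffee scoop, 155 mm long along its x, 35 mm high; origin under its middle. Leave alone.
- incense_holder: Bystander: blue ceramic incense holder, 84 mm across, 36 mm high; origin under its centre. Leave alone.
- tumbler0: Bystander: glass tumbler standing upright, 70 mm across, 85 mm high; origin under its centre. Leave alone.
- tumbler1: Bystander: like tumbler0. Leave alone.
There are look-alikes about, which are no part of the job. Of the things that look like the part that bears stand_mouth, the smallest one is meant.

How it is judged:
By the outcome, as a careful person would: the job done as asked, in the order asked, and still so for the second after the job is handed in, with the robot touching nothing.
Of tin0, tin1, tin2, tin3 only 2 to 4 are there at a start; the rules pass over those that are not, and their reading is None.
At some moment in a run one of tin0, tin1, tin2, tin3 may be knocked a few centimetres aside while the robot is not near it.
It also fails if it takes over 210 s, if anything falls off the work surface, if the arm or the gripper's body presses on something with over 40 N, if the wrist force passes 120 N, or if a joint passes its speed limit or range.

## Working session

There is one attempt and no reset: what is moved stays moved. The work goes in short steps, Python scripts to look and compute and a tool call to move; the robot and the scene stay as the last step left them, time stands still between calls to the robot, and variables do not carry over. Pictures are saved under pics/ and viewed, about 12 in all and at most 16, crops included, and the job is handed in when it is done.

Besides the shell and the picture viewer there is one more tool, called by a JSON object that holds its "name" and its "arguments", one argument or row to a line. carry_out: Moves the arm, as the interface text tells. Its arguments: {"type":"object","properties":{"moves":{"type":"array"},"squeeze":{"type":"number"}},"required":["moves"]}

```bash
ls; mkdir -p pics; python3 - <<'E'
from plant import r
import cv2
print(r.get_state(), r.tcp_to_grasp)
for n in ("scene","top"):
    im=r.capture(n); cv2.imwrite(f"pics/{n}0.png",im)
    p=r.camera_params(n); R=cv2.Rodrigues(p["rvec"])[0]; print(n,p["K"],(-R.T@p["tvec"]).round(3),R.round(2).tolist())
E
```

```text
pics
{'time_s': 0.0, 'joints': array([ 8.42874814e+01,  2.05920386e+01,  6.32524963e-01, -2.15015788e-02,
       -7.01345637e+01, -1.65062807e+01]), 'qd': array([-0.07192544,  0.0055126 , -0.12283844,  0.00432964,  0.05533512,
       -0.02326765]), 'joint_torque': array([-4.30179380e-04, -5.82731795e+01,  2.93040276e+01,  6.99705765e+00,
        6.80319834e-03, -1.55247690e-04]), 'tcp_pos': array([0.25508518, 0.62440828, 0.22560204]), 'eef_rot': array([  94.38218871,   89.90377515, -107.84393368]), 'contact_force': array([-0.18048324,  0.49670034, -0.17494615]), 'moment': array([0.04177417, 0.02142226, 0.03172016]), 'gripper_width': 0.0875637706605039} 0.0188
scene [[535.64183347   0.         275.82805561]
 [  0.         535.64183347 218.01774941]
 [  0.           0.           1.        ]] [ 0.878 -0.048  1.329] [[0.3, 0.95, 0.01], [0.9, -0.28, -0.33], [-0.32, 0.11, -0.94]]
top [[491.26132601   0.         286.43942857]
 [  0.         491.26132601 204.05431352]
 [  0.           0.           1.        ]] [0.183 0.076 1.549] [[0.01, -1.0, 0.01], [-0.98, -0.01, -0.19], [0.19, -0.0, -0.98]]
```

View pics/scene0.png

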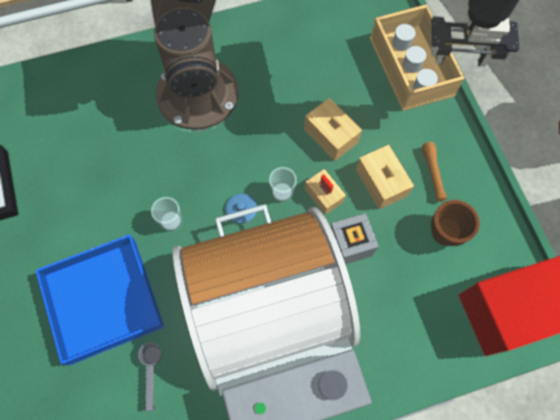

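View pics/top0.png

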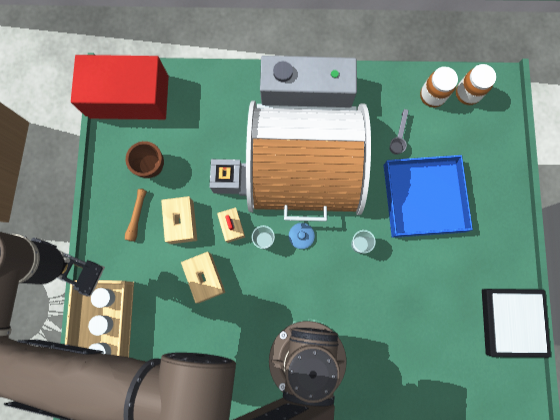

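```bash
cat > h.py <<'E'
import numpy as np, cv2
from plant import r
def cam(n):
    p=r.camera_params(n); R=cv2.Rodrigues(np.array(p["rvec"],float))[0]
    return np.array(p["K"]),R,np.array(p["tvec"],float).ravel()
def ray(c,uv,z):
    K,R,t=c; C=-R.T@t
    d=(R.T@np.linalg.inv(K)@np.c_[np.reshape(uv,(-1,2)),np.ones(len(np.reshape(uv,(-1,2))))].T).T
    return C+d*((z-C[2])/d[:,2])[:,None]
def tri(c1,u1,c2,u2):
    P=[c[0]@np.c_[c[1],c[2]] for c in (c1,c2)]
    X=cv2.triangulatePoints(P[0],P[1],np.float64(u1).reshape(2,1),np.float64(u2).reshape(2,1)).ravel(); return X[:3]/X[3]
def proj(c,X):
    K,R,t=c; q=(K@(R@np.reshape(X,(-1,3)).T+t[:,None])).T; return q[:,:2]/q[:,2:]
def blobs(m,lo=20):
    cs,_=cv2.findContours(m.astype(np.uint8),cv2.RETR_EXTERNAL,cv2.CHAIN_APPROX_NONE)
    return sorted([c for c in cs if cv2.contourArea(c)>=lo],key=cv2.contourArea,reverse=True)
def hsv(im): return cv2.split(cv2.cvtColor(im,cv2.COLOR_BGR2HSV).astype(int).astype(np.uint8))
def say():
    s=r.get_state(); print(round(s["time_s"],2),s["tcp_pos"].round(4),s["eef_rot"].round(2),s["contact_force"].round(1),s["moment"].round(2),round(s["gripper_width"],4))
E
python3 - <<'E'
from h import *
for n in ("top","scene"):
    im=cv2.imread(f"pics/{n}0.png"); c=cam(n); h,s,v=hsv(im)
    red=((h<6)|(h>172))&(s>150)&(v>90)
    for b in blobs(red,15)[:4]:
        rc=cv2.minAreaRect(b); print(n,"red",cv2.contourArea(b),np.round(rc[0],1),np.round(rc[1],1),round(rc[2]),ray(c,rc[0],.102).round(3))
    wood=(h>10)&(h<28)&(s>60)&(s<170)&(v>140)
    for b in blobs(wood,150)[:6]:
        rc=cv2.minAreaRect(b); print(n,"wood",cv2.contourArea(b),np.round(rc[0],1),np.round(rc[1],1),round(rc[2]),ray(c,cv2.boxPoints(rc),.05).round(3)[:,:2].tolist())
    br=(h>14)&(h<30)&(s>140)&(v>120)
    for b in blobs(br,20)[:6]:
        rc=cv2.minAreaRect(b); print(n,"brass",cv2.contourArea(b),np.round(rc[0],1),np.round(rc[1],1),round(rc[2]),ray(c,rc[0],.094).round(3))
    bl=(h>100)&(h<125)&(s>150)&(v>60)
    for b in blobs(bl,500)[:2]:
        rc=cv2.minAreaRect(b); print(n,"blue",cv2.contourArea(b),np.round(rc[0],1),np.round(rc[1],1),ray(c,cv2.boxPoints(rc),.055).round(3)[:,:2].tolist())
    # crop
    u=(190,150,260,250) if n=="top" else (290,150,390,260)
    cv2.imwrite(f"pics/c_{n}.png",cv2.resize(im[u[1]:u[3],u[0]:u[2]],None,fx=5,fy=5,interpolation=cv2.INTER_CUBIC))
a=cv2.imread("pics/c_top.png");b=cv2.imread("pics/c_scene.png")
b=b[:,:450]; a=cv2.copyMakeBorder(a,0,b.shape[0]-a.shape[0],0,0,cv2.BORDER_CONSTANT)
cv2.imwrite("pics/c.png",np.hstack([a,b])); 
E
```

```text
top red 3959.5 [114.5  80. ] [86.4 49.3] 1 [[0.851 0.613 0.102]]
top red 40.5 [228.7 222.1] [14.5  3.8] 72 [[0.404 0.24  0.102]]
top wood 6214.5 [307.5 168.7] [110.6  58.5] 2 [[0.493, 0.177], [0.683, 0.177], [0.678, -0.176], [0.488, -0.167]]
top wood 2056.0 [101.2 316.4] [41.9 74.2] 5 [[0.023, 0.677], [0.238, 0.678], [0.229, 0.551], [0.014, 0.554]]
top wood 1215.0 [201.5 276.8] [43.7 29.7] 70 [[0.289, 0.389], [0.321, 0.306], [0.199, 0.256], [0.168, 0.338]]
top wood 1005.0 [177.1 218.7] [43.2 28.4] 84 [[0.483, 0.459], [0.493, 0.371], [0.359, 0.352], [0.349, 0.438]]
top wood 468.0 [230.7 223.8] [30.  19.1] 75 [[0.444, 0.281], [0.459, 0.224], [0.369, 0.199], [0.354, 0.255]]
top wood 234.5 [134.  214.3] [ 7.  52.5] 16 [[0.357, 0.566], [0.516, 0.532], [0.51, 0.511], [0.352, 0.545]]
top blue 6054.0 [427.5 195.5] [79.1 82. ] [[0.613, -0.234], [0.643, -0.494], [0.392, -0.503], [0.364, -0.252]]
scene red 5205.5 [529. 304.] [74.  87.3] 72 [[0.841 0.583 0.102]]
scene red 88.0 [326.2 183.3] [16.8  7.3] 50 [[0.415 0.237 0.102]]
scene wood 7152.0 [255.6 257.5] [ 53.8 149. ] 74 [[0.46, -0.166], [0.
[... 431 characters left out ...]
2, 0.2], [0.351, 0.265], [0.451, 0.287], [0.471, 0.223]]
scene wood 307.5 [436.2 169.6] [57.4  7.8] 77 [[0.364, 0.544], [0.365, 0.566], [0.524, 0.532], [0.522, 0.511]]
scene brass 1687.5 [230.1 258.6] [36.7 97.5] 70 [[ 0.527 -0.044  0.094]]
scene brass 228.0 [435.8 170.6] [56.7  6.7] 78 [[0.462 0.516 0.094]]
scene brass 181.0 [300.7 233.1] [47.  20.9] 1 [[0.517 0.137 0.094]]
scene brass 138.0 [354.8 234.1] [14.5 14.9] 72 [[0.559 0.261 0.094]]
scene brass 51.0 [293.3 245.9] [ 7.4 37.3] 73 [[0.542 0.109 0.094]]
scene brass 47.0 [200.2 295.5] [ 8.5 17.7] 72 [[ 0.591 -0.135  0.094]]
scene blue 10600.5 [ 96.7 300.2] [102.1 113.3] [[0.399, -0.526], [0.377, -0.259], [0.633, -0.23], [0.648, -0.483]]
```

View pics/c.png

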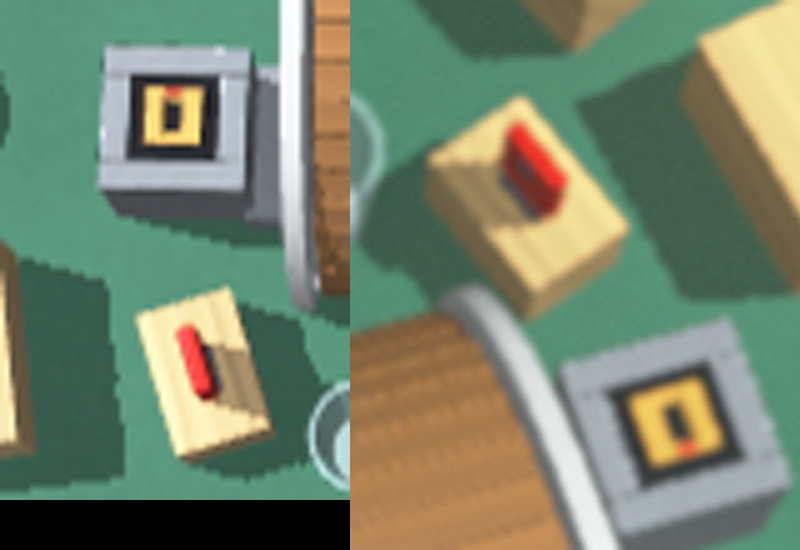

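```bash
python3 - <<'E'
from h import *
from scipy.spatial.transform import Rotation as Ro
s=r.get_state(); T=Ro.from_euler('xyz',s["eef_rot"],degrees=True).as_matrix(); print("tool axes\n",T.round(3))
c=cam("wrist"); C=-c[1].T@c[2]; print("cam in tool",(T.T@(C-s["tcp_pos"])).round(4), (T.T@c[1].T).round(3), c[0])
a=cv2.imread("pics/scene0.png")[0:90,400:560]; b=cv2.imread("pics/top0.png")[220:330,0:140]
w=r.capture("wrist")
a=cv2.resize(a,(400,225));b=cv2.resize(b,(400,314))[:225]
cv2.imwrite("pics/g.png",np.vstack([np.hstack([a,b]),cv2.resize(w,(500,375))[:, :].copy() if 0 else cv2.copyMakeBorder(cv2.resize(w,(480,360)),0,0,0,320,cv2.BORDER_CONSTANT)]))
for n,pts in (("top",[(138,313),(230,289),(271,428),(180,452)]),("scene",[(522,97),(628,228),(533,282),(428,160)])):
    o,k=((190,150),0) if n=="top" else ((290,150),350)
    X=ray(cam(n),[(o[0]+(x-k)/5-.4,o[1]+y/5-.4) for x,y in pts],.05); print(n,X[:,:2].round(3).tolist(),X.mean(0).round(4))
    pts=[(147,85),(206,85),(202,147),(143,147)] if n=="top" else [(705,373),(723,450),(650,470),(630,398)]
    X=ray(cam(n),[(o[0]+(x-k)/5-.4,o[1]+y/5-.4) for x,y in pts],.094); print(n,"lock",X[:,:2].round(3).tolist(),X.mean(0).round(4))
E
```

```text
tool axes
 [[-0.    -0.378 -0.926]
 [-0.001 -0.926  0.378]
 [-1.     0.001 -0.   ]]
cam in tool [-0.1587  0.0006 -0.0715] [[-0.001 -0.268  0.963]
 [ 1.    -0.001  0.   ]
 [ 0.001  0.963  0.268]] [[324.31152897   0.         276.41340358]
 [  0.         324.31152897 209.50290451]
 [  0.           0.           1.        ]]
top [[0.442, 0.282], [0.458, 0.226], [0.372, 0.198], [0.356, 0.253]] [0.407  0.2399 0.05  ]
top lock [[0.576, 0.276], [0.577, 0.24], [0.538, 0.241], [0.537, 0.277]] [0.5568 0.2584 0.094 ]
scene [[0.355, 0.258], [0.441, 0.285], [0.455, 0.229], [0.374, 0.199]] [0.4062 0.2427 0.05  ]
scene lock [[0.539, 0.283], [0.579, 0.278], [0.577, 0.241], [0.54, 0.244]] [0.5588 0.2614 0.094 ]
```

View pics/g.png

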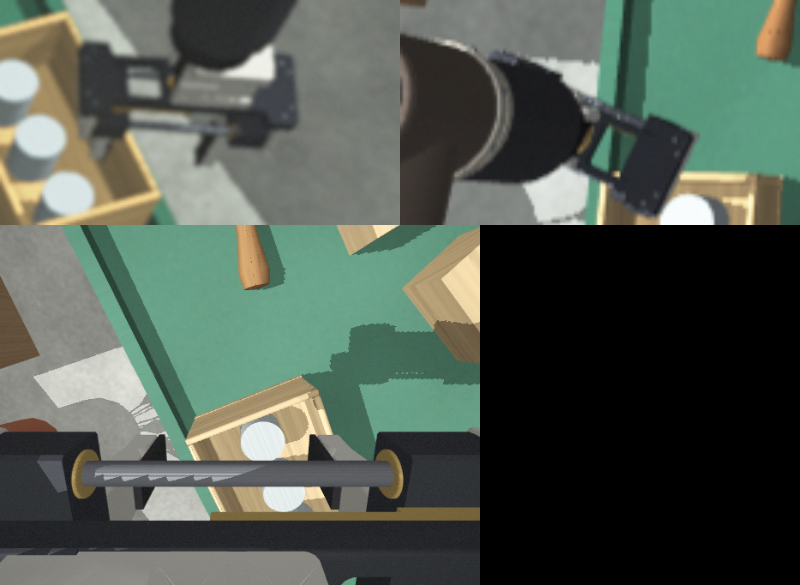

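{"name": "carry_out", "arguments": {
  "moves": [
    [10,-40,12,0,0,0.14,100],
    [25,-80,25,0,0,0.28,100],
    [40,-125,37,0,0,0.42,80],
    [50,-165,50,0,0,0.56,60],
    [65,-205,60,0,0,0.7,60]
  ],
  "squeeze": 30
}}

```text
time_s: 0.65
tcp_pos: [0.3203, 0.4181, 0.2872]
eef_rot: [-126.4, 90.0, 71.9]
contact_force: [0.9, -0.6, 1.8]
gripper_width: 0.0691
```

{"name": "carry_out", "arguments": {
  "moves": [
    [15,-45,0,0,0,0,60],
    [30,-90,0,0,0,0,60],
    [45,-140,0,0,0,0,60],
    [60,-190,0,0,0,0,60],
    [60,-190,0,0,0,0,60]
  ]
}}

```text
time_s: 1.15
tcp_pos: [0.3805, 0.2256, 0.2869]
eef_rot: [-151.3, 90.0, 46.4]
contact_force: [0.2, 0.0, 0.1]
gripper_width: 0.0525
```

```bash
python3 - <<'E'
from h import *
say(); print(r.get_state()["joints"].round(1))
c=cam("wrist"); np.savez("w1.npz",K=c[0],R=c[1],t=c[2]); cv2.imwrite("pics/w1.png",r.capture("wrist"))
E
```

```text
1.15 [0.3805 0.2256 0.2869] [-151.29   89.98   46.41] [0.2 0.  0.1] [ 0.03 -0.03 -0.  ] 0.0525
[ 56.4  -4.3 -21.1   0.  -73.2  51.3]
```

View pics/w1.png

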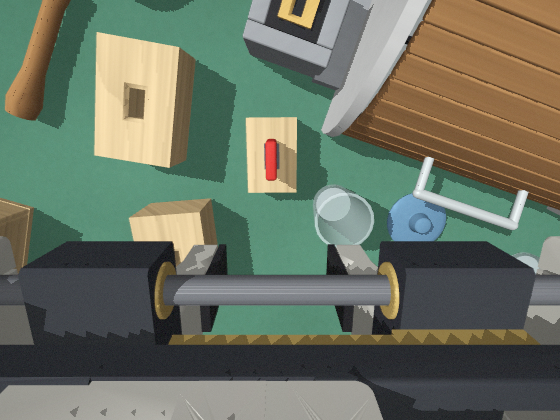

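```bash
python3 - <<'E'
from h import *
d=np.load("w1.npz"); c=(d["K"],d["R"],d["t"]); im=cv2.imread("pics/w1.png"); h,s,v=hsv(im)
ct,cs=cam("top"),cam("scene")
m=((h<6)|(h>172))&(s>120)&(v>60)
for b in blobs(m,50)[:3]:
    rc=cv2.minAreaRect(b); print(rc)
    print(ray(c,cv2.boxPoints(rc),.102).round(4)[:,:2].tolist(), ray(c,rc[0],.102).round(4))
m=(h>10)&(h<28)&(s>40)&(s<170)&(v>170)
for b in blobs(m,300)[:8]:
    rc=cv2.minAreaRect(b)
    X=ray(c,cv2.boxPoints(rc),.05)
    if abs(rc[0][0]-271)<20 and abs(rc[0][1]-155)<20:
        print(rc); e=X[1]-X[0];f=X[2]-X[1]; print(X[:,:2].round(4).tolist(),X.mean(0).round(4),np.linalg.norm(e),np.linalg.norm(f),np.degrees(np.arctan2(e[1],e[0])),np.degrees(np.arctan2(f[1],f[0])))
# key in top via red: centroid at mid-height .09
print("tumbler", ray(ct,(262,237),.085),ray(c,(344,205),0.0))
print("blue",ray(c,(417,219),.036))
E
```

```text
((270.5, 159.5), (41.0, 11.0), 90.0)
[[0.4259, 0.2524], [0.4294, 0.2415], [0.3883, 0.2285], [0.3848, 0.2397]] [[0.4075 0.2406 0.102 ]]
((271.0, 154.5), (75.0, 50.0), 90.0)
[[0.4399, 0.2818], [0.4577, 0.2259], [0.3724, 0.1973], [0.3535, 0.2567]] [0.4059 0.2404 0.05  ] 0.058656212219680225 0.08999583969557583 -72.3531900801287 -161.42508104664407
tumbler [[0.36230041 0.14066776 0.085     ]] [[0.36555411 0.11994003 0.        ]]
blue [[0.38357552 0.03141217 0.036     ]]
```

{"name": "carry_out", "arguments": {
  "moves": [
    [45,10,10,0,0,0,60],
    [90,20,20,0,0,0,60],
    [120,30,30,0,0,0,60],
    [120,30,30,0,0,0,60]
  ]
}}

```text
time_s: 1.6
tcp_pos: [0.5034, 0.2618, 0.3157]
eef_rot: [68.6, 89.9, -93.6]
contact_force: [-0.5, -0.6, -0.8]
gripper_width: 0.0526
```

```bash
python3 - <<'E'
from h import *
say()
c=cam("wrist"); np.savez("w2.npz",K=c[0],R=c[1],t=c[2]); cv2.imwrite("pics/w2.png",r.capture("wrist"))
E
```

```text
1.6 [0.5034 0.2618 0.3157] [ 68.55  89.93 -93.61] [-0.5 -0.6 -0.8] [-0.1   0.06  0.01] 0.0526
```

View pics/w2.png

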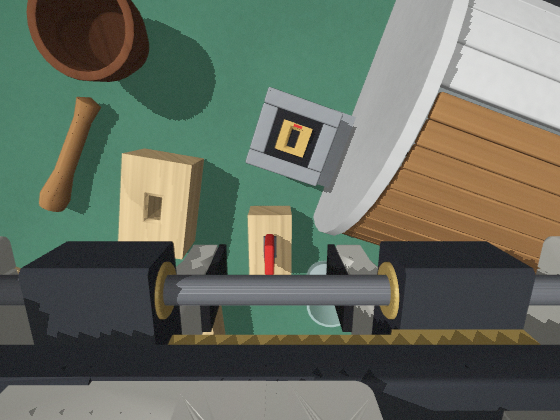

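```bash
python3 - <<'E'
from h import *
d=np.load("w2.npz"); c=(d["K"],d["R"],d["t"]); im=cv2.imread("pics/w2.png"); h,s,v=hsv(im)
ct,cs=cam("top"),cam("scene")
def fit(c,m,name,z,near,rad=30,lo=30):
    for b in blobs(m,lo):
        rc=cv2.minAreaRect(b)
        if np.hypot(*(np.array(rc[0])-near))<rad:
            X=ray(c,cv2.boxPoints(rc),z); e=X[1]-X[0];f=X[2]-X[1]
            print(name,np.round(rc[0],1),X.mean(0).round(4),"sz",np.linalg.norm(e).round(4),np.linalg.norm(f).round(4),"ang",np.degrees(np.arctan2(e[1],e[0])).round(1),np.degrees(np.arctan2(f[1],f[0])).round(1))
k=np.ones((5,5),np.uint8)
def close(m): return cv2.morphologyEx(m.astype(np.uint8),cv2.MORPH_CLOSE,np.ones((9,9)))
fit(c,close((s>90)&(v>100)&((h<32)|(h>170))),"brass w",.094,(294,139))
g=np.zeros(h.shape,bool); g[80:195,240:345]=1
dark=(v<60)&g
fit(c,close(dark),"blackplate w",.092,(294,139))
fit(c,close(g&(s<60)&(v>110)|dark|(g&(s>90)&(h<32))),"column w",.09,(300,139),40)
for n,cc,near in(("top",ct,(225,173)),("scene",cs,(355,233))):
    im=cv2.imread(f"pics/{n}0.png"); h,s,v=hsv(im)
    fit(cc,close((s>90)&(v>100)&((h<32)|(h>170)))*0+((s>90)&(v>100)&((h<32)|(h>170))).astype(np.uint8),"brass "+n,.094,near,12)
E
```

```text
brass w [293.1 138.2] [0.5568 0.2584 0.094 ] sz 0.0342 0.0341 ang -1.0 -90.0
blackplate w [292.7 137.4] [0.5572 0.2589 0.092 ] sz 0.0534 0.0527 ang -1.4 -89.9
column w [304.9 143.6] [0.5537 0.2422 0.09  ] sz 0.0947 0.1217 ang -3.2 -90.6
brass top [224.  172.5] [0.5577 0.2599 0.094 ] sz 0.0366 0.0346 ang -89.3 -178.2
brass scene [354.8 233.9] [0.5581 0.2612 0.094 ] sz 0.0401 0.0404 ang 91.5 -2.9
```

{"name": "carry_out", "arguments": {
  "moves": [
    [-25,-5,0,0.038,-0.116,0,60],
    [-50,-10,0,0.076,-0.232,0,60],
    [-75,-16,-20,0.113,-0.349,0,60],
    [-102,-22,-60,0.151,-0.465,0,60],
    [-102,-22,-100,0.189,-0.581,0,60]
  ],
  "squeeze": 50
}}

```text
time_s: 2.15
tcp_pos: [0.4108, 0.243, 0.2563]
eef_rot: [179.8, 58.7, 17.5]
contact_force: [4.8, 0.7, 2.4]
gripper_width: 0.0525
```

{"name": "carry_out", "arguments": {
  "moves": [
    [0,0,-40,0,0,0,60],
    [0,0,-40,0,0,0,60],
    [0,0,-40,0,0,0,60]
  ]
}}

```text
time_s: 2.45
tcp_pos: [0.4188, 0.2456, 0.2293]
eef_rot: [179.1, 60.1, 16.6]
contact_force: [-0.3, -0.3, -0.4]
gripper_width: 0.0526
```

```bash
cat >> h.py <<'E'
from scipy.spatial.transform import Rotation as Ro
def pose():
    s=r.get_state(); T=Ro.from_euler('xyz',s["eef_rot"],degrees=True).as_matrix()
    y=T[:,1]; b=-T[:,0]
    print("t",round(s["time_s"],2),"tcp",(1000*s["tcp_pos"]).round(1),"jaw yaw",np.degrees(np.arctan2(y[1],y[0])).round(2),"jaw tilt z",y[2].round(3),"tail",b.round(3),"F",s["contact_force"].round(1),"M",s["moment"].round(2),"w",round(1000*s["gripper_width"],1),"q",s["joints"].round(0))
    return s["tcp_pos"],T
E
python3 - <<'E'
from h import *
pose()
im=r.capture("wrist"); cv2.imwrite("pics/w3.png",im)
c=cam("wrist"); h,s,v=hsv(im)
m=((h<6)|(h>172))&(s>120)&(v>60)
for b in blobs(m,50)[:3]:
    rc=cv2.minAreaRect(b); print(rc, ray(c,rc[0],.09).round(4))
E
```

```text
t 2.45 tcp [418.8 245.6 229.3] jaw yaw -72.64 jaw tilt z 0.008 tail [-0.478 -0.142  0.867] F [-0.3 -0.3 -0.4] M [-0.57  1.54 -0.02] w 52.6 q [ 66. -15. -58.  43. -34.   8.]
((181.5, 5.0), (10.0, 47.0), 90.0) [[0.6842 0.4446 0.09  ]]
((276.5, 270.0), (8.0, 11.0), 90.0) [[0.4225 0.2453 0.09  ]]
((277.0, 308.5), (7.0, 12.0), 90.0) [[0.3892 0.2344 0.09  ]]
```

View pics/w3.png

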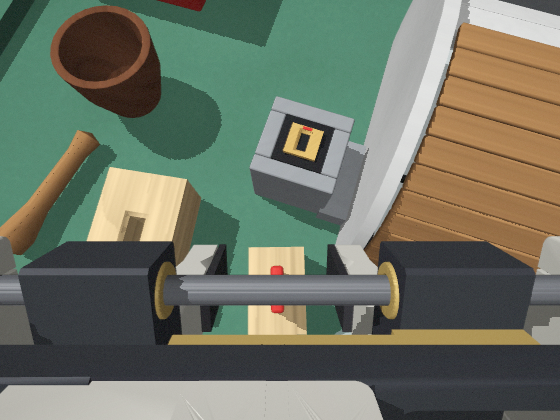

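{"name": "carry_out", "arguments": {
  "moves": [
    [0,0,-15,-0.028,0.084,0,60],
    [0,0,-30,-0.028,0.084,0,60],
    [0,0,-45,-0.028,0.084,0,60],
    [0,0,-45,-0.028,0.084,0,60]
  ]
}}

```text
time_s: 2.9
tcp_pos: [0.4186, 0.2445, 0.1828]
eef_rot: [178.4, 65.3, 15.9]
contact_force: [0.0, -0.8, -0.0]
gripper_width: 0.0525
```

```bash
python3 -c "
from h import *
pose()"
```

```text
t 2.9 tcp [418.6 244.5 182.8] jaw yaw -72.64 jaw tilt z 0.011 tail [-0.402 -0.115  0.908] F [ 0.  -0.8 -0. ] M [-0.54  1.24  0.01] w 52.5 q [ 64. -10. -58.  38. -30.  12.]
```

```bash
cat > kin.py <<'E'
from h import *
from scipy.optimize import least_squares
D=np.radians
def fk(q,p):
    a1,off,h,L2,d4,a3,L=p; E=lambda s,a: Ro.from_euler(s,a,degrees=True)
    A=E('z',q[0]); B=A*E('y',q[1]); C=B*E('y',-q[2]); T=C*E('x',q[3])*E('y',-q[4])*E('x',q[5])
    x=A.apply([a1,off,h])+B.apply([0,0,L2])+C.apply([d4,0,a3])+T.apply([L,0,0])
    return x,T
E
python3 - <<'E'
from kin import *
s=r.get_state(); print(s["joints"].round(3).tolist())
Q=[([84.2875,20.592,.6325,-.0215,-70.1346,-16.5063],[.25509,.62441,.2256]),([56.4,-4.3,-21.1,0,-73.2,51.3],[.3805,.2256,.2869]),([66,-15,-58,43,-34,8],[.4188,.2456,.2293]),(s["joints"],s["tcp_pos"])]
x,T=fk(s["joints"],[0]*7); print("tail model",-T.as_matrix()[:,0], pose() and "")
for i in (0,):
    f=lambda p: np.concatenate([[w*(fk(q,p)[0]-np.array(x))/.002 for (q,x),w in zip(Q,(1,1,.2,1))]]).ravel()
    o=least_squares(f,[0,-.19,.4,.6,.5,0,.4]); print(o.x.round(3),(o.fun*.002).round(3))
E
```

```text
[63.988, -9.578, -57.612, 37.924, -30.416, 12.364]
t 2.9 tcp [418.6 244.5 182.8] jaw yaw -72.64 jaw tilt z 0.011 tail [-0.402 -0.115  0.908] F [ 0.  -0.8 -0. ] M [-0.54  1.24  0.01] w 52.5 q [ 64. -10. -58.  38. -30.  12.]
tail model [ 0.15697161 -0.38785719  0.90825476] 
[ 0.386 -0.193 -0.766  0.551 -0.022  0.258 -0.238] [ 0.001  0.001  0.013  0.001 -0.001 -0.011 -0.005 -0.013 -0.011 -0.001
  0.003  0.   ]
```

```bash
sed -i "s/E('x',q\[3\])/E('x',-q[3])/" kin.py; python3 - <<'E'
from kin import *
s=r.get_state()
Q=[([84.2875,20.592,.6325,-.0215,-70.1346,-16.5063],[.25509,.62441,.2256]),([56.4,-4.3,-21.1,0,-73.2,51.3],[.3805,.2256,.2869]),([66,-15,-58,43,-34,8],[.4188,.2456,.2293]),(s["joints"],s["tcp_pos"])]
x,T=fk(s["joints"],[0]*7); T=T.as_matrix(); print("tail,jaw model",-T[:,0],T[:,1]); pose()
f=lambda p: np.concatenate([[w*(fk(q,p)[0]-np.array(x))/.002 for (q,x),w in zip(Q,(1,1,.2,1))]+[(np.array(p)[[0,5]]-0)*.02/.002 ,]],dtype=object) if 0 else np.r_[np.concatenate([w*(fk(q,p)[0]-np.array(x))/.002 for (q,x),w in zip(Q,(1,1,.2,1))]),np.array(p)[[0,5]]*2]
o=least_squares(f,[0,-.19,.4,.6,.5,0,.4]); print(o.x.round(3),(o.fun*.002).round(4))
E
```

```text
tail,jaw model [-0.40232481 -0.11492621  0.90825476] [-0.91095047  0.14900471 -0.38466458]
t 2.9 tcp [418.6 244.5 182.8] jaw yaw -72.64 jaw tilt z 0.011 tail [-0.402 -0.115  0.908] F [ 0.  -0.8 -0. ] M [-0.54  1.24  0.01] w 52.5 q [ 64. -10. -58.  38. -30.  12.]
[ 0.232 -0.191 -0.084  0.581  0.19   0.096  0.251] [-0.0002  0.0007  0.0076 -0.0007  0.0001 -0.0066 -0.0013 -0.0052 -0.0059
  0.001   0.0003  0.0002  0.0009  0.0004]
```

{"name": "carry_out", "arguments": {
  "moves": [
    [0,0,0,-0.034,0.105,0,60],
    [-10,-3,-20,-0.068,0.209,0,60],
    [-22,-7,-35,-0.068,0.209,0,60],
    [-22,-7,-50,-0.068,0.209,0,60],
    [-22,-7,-50,-0.068,0.209,0,60]
  ]
}}

```text
time_s: 3.4
tcp_pos: [0.3962, 0.2383, 0.1337]
eef_rot: [176.6, 77.8, 14.3]
contact_force: [0.4, -0.1, 0.2]
gripper_width: 0.0527
```

```bash
python3 - <<'E'
from kin import *
pose(); s=r.get_state(); print(s["joints"].round(3).tolist(),s["tcp_pos"].round(5).tolist())
Q=[([84.2875,20.592,.6325,-.0215,-70.1346,-16.5063],[.25509,.62441,.2256]),([56.4,-4.3,-21.1,0,-73.2,51.3],[.3805,.2256,.2869]),([63.988, -9.578, -57.612, 37.924, -30.416, 12.364],[.4186,.2445,.1828]),(s["joints"],s["tcp_pos"])]
W=(1,.7,1,1)
f=lambda p: np.r_[np.concatenate([w*(fk(q,p)[0]-np.array(x))/.001 for (q,x),w in zip(Q,W)]),np.array(p)[[0,5]]*2]
o=least_squares(f,[0,-.19,.4,.6,.5,0,.4]); print(o.x.round(3),(o.fun).round(2))
E
```

```text
t 3.4 tcp [396.2 238.3 133.7] jaw yaw -72.46 jaw tilt z 0.012 tail [-0.204 -0.052  0.978] F [ 0.4 -0.1  0.2] M [-0.31  0.63 -0.02] w 52.7 q [ 63.  -2. -48.  15. -37.  33.]
[63.017, -1.914, -47.627, 15.198, -37.177, 33.028] [0.39622, 0.23828, 0.13375]
[ 0.167 -0.185  0.109  0.548  0.286  0.031  0.325] [ -7.01  -6.62   2.97   0.34   8.87  -6.51   6.16 -27.5  -20.57   3.72
  25.03  22.15   0.33   0.06]
```

{"name": "carry_out", "arguments": {
  "moves": [
    [0,0,-10,0.022,-0.067,0,60],
    [0,0,-25,0.022,-0.067,0,60],
    [0,0,-44,0.022,-0.067,0,60],
    [0,0,-44,0.022,-0.067,0,60],
    [0,0,-44,0.022,-0.067,0,60]
  ]
}}

```text
time_s: 3.9
tcp_pos: [0.3994, 0.2401, 0.0945]
eef_rot: [177.9, 73.9, 15.5]
contact_force: [-0.6, -0.2, -0.4]
gripper_width: 0.0527
```

```bash
python3 - <<'E'
from h import *
pose()
c=cam("wrist"); im=r.capture("wrist"); cv2.imwrite("pics/w4.png",im)
a=cv2.resize(im[200:350,200:360],None,fx=3,fy=3); n=r.capture("scene"); b=cv2.resize(n[140:230,270:380],None,fx=4,fy=4)
b=cv2.resize(b,(int(b.shape[1]*a.shape[0]/b.shape[0]),a.shape[0])); o=np.hstack([a,b]); cv2.imwrite("pics/v4.png",cv2.resize(o,(800,int(800*o.shape[0]/o.shape[1]))))
E
```

```text
t 3.9 tcp [399.4 240.1  94.5] jaw yaw -72.53 jaw tilt z 0.01 tail [-0.267 -0.074  0.961] F [-0.6 -0.2 -0.4] M [-0.35  0.87 -0.04] w 52.7 q [ 62.  -0. -58.  30. -24.  18.]
```

View pics/v4.png

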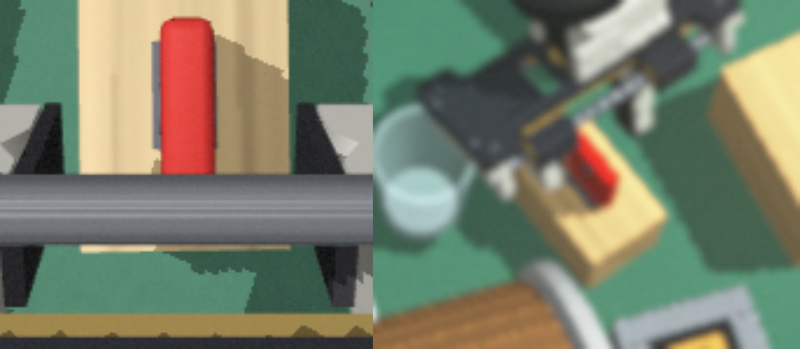

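{"name": "carry_out", "arguments": {
  "moves": [
    [-4,-1,-5,-0.016,0.05,0,60],
    [-4,-1,-5,-0.016,0.05,0,60],
    [-4,-1,-5,-0.016,0.05,0,10],
    [-4,-1,-5,-0.016,0.05,0,0],
    [-4,-1,-5,-0.016,0.05,0,0]
  ]
}}

```text
time_s: 4.5
tcp_pos: [0.3951, 0.2391, 0.0889]
eef_rot: [177.5, 76.9, 15.1]
contact_force: [0.6, 0.0, 0.2]
gripper_width: 0.0339
```

{"name": "carry_out", "arguments": {
  "moves": [
    [0,0,0,0,0,0,0],
    [0,0,0,0,0,0,0],
    [0,0,0,0,0,0,0]
  ],
  "squeeze": 55
}}

```text
time_s: 4.8
tcp_pos: [0.3951, 0.2393, 0.0888]
eef_rot: [177.6, 76.9, 15.2]
contact_force: [-0.3, -0.3, -0.8]
gripper_width: 0.0115
```

```bash
python3 -c "
from h import *
pose()"
```

```text
t 4.8 tcp [395.1 239.3  88.8] jaw yaw -72.49 jaw tilt z 0.009 tail [-0.218 -0.059  0.974] F [-0.3 -0.3 -0.8] M [-0.16  0.68  0.03] w 11.5 q [ 63.   2. -54.  21. -27.  26.]
```

{"name": "carry_out", "arguments": {
  "moves": [
    [0,0,15,0,0,0,0],
    [0,0,30,0,0,0,0],
    [0,0,60,0,0,0,0],
    [0,0,100,0,0,0,0],
    [0,0,110,0,0,0,0]
  ]
}}

```text
time_s: 5.3
tcp_pos: [0.3962, 0.2414, 0.2029]
eef_rot: [178.6, 76.7, 16.2]
contact_force: [0.0, 0.1, -1.3]
gripper_width: 0.0113
```

```bash
python3 - <<'E'
from h import *
pose()
im=r.capture("wrist"); cv2.imwrite("pics/w5.png",im)
for n in("scene","top"): cv2.imwrite(f"pics/{n}5.png",r.capture(n))
for n in ("scene","top"):
    im=cv2.imread(f"pics/{n}5.png"); h,s,v=hsv(im)
    m=((h<6)|(h>172))&(s>150)&(v>80)
    for b in blobs(m,4)[:5]: print(n,cv2.contourArea(b),cv2.minAreaRect(b))
E
```

```text
t 5.3 tcp [396.2 241.4 202.9] jaw yaw -72.44 jaw tilt z 0.006 tail [-0.221 -0.064  0.973] F [ 0.   0.1 -1.3] M [-0.16  0.72  0.05] w 11.3 q [ 64.  -7. -42.  13. -47.  35.]
scene 6576.5 ((519.8500366210938, 307.0500183105469), (73.99728393554688, 106.5687484741211), 71.56504821777344)
scene 98.5 ((333.6153564453125, 164.42306518554688), (18.027755737304688, 9.984602928161621), 56.30992889404297)
top 5101.0 ((118.28726196289062, 86.69012451171875), (94.26193237304688, 62.620887756347656), 0.9240454435348511)
```

{"name": "carry_out", "arguments": {
  "moves": [
    [40,4,0,0,0,-0.1,0],
    [85,9,0,0,0,-0.2,0],
    [125,14,0,0,0,-0.3,0],
    [150,18,-3,0,0,-0.318,0],
    [150,18,-3,0,0,-0.318,0]
  ]
}}

```text
time_s: 5.95
tcp_pos: [0.5468, 0.2569, 0.1917]
eef_rot: [176.5, 77.1, -4.2]
contact_force: [-0.1, -0.0, -0.9]
gripper_width: 0.0112
```

{"name": "carry_out", "arguments": {
  "moves": [
    [0,0,0,0,0,0,0]
  ]
}}

```text
time_s: 6.05
tcp_pos: [0.5445, 0.2562, 0.1927]
eef_rot: [176.7, 77.1, -4.0]
contact_force: [-0.8, 0.5, -1.5]
gripper_width: 0.0114
```

```bash
python3 - <<'E'
from h import *
pose()
im=r.capture("wrist"); cv2.imwrite("pics/w6.png",im)
n=r.capture("scene"); cv2.imwrite("pics/s6.png",n); t=r.capture("top"); cv2.imwrite("pics/t6.png",t)
a=cv2.resize(im[120:350,180:400],(440,460)); b=cv2.resize(n[160:275,290:380],(360,460))
cv2.imwrite("pics/v6.png",np.hstack([a,b]))
E
```

```text
t 6.05 tcp [544.5 256.2 192.7] jaw yaw -90.78 jaw tilt z 0.013 tail [-0.222  0.016  0.975] F [-0.8  0.5 -1.5] M [-0.04  0.85 -0.03] w 11.4 q [ 50.   9. -27.  14. -48.  30.]
```

View pics/v6.png

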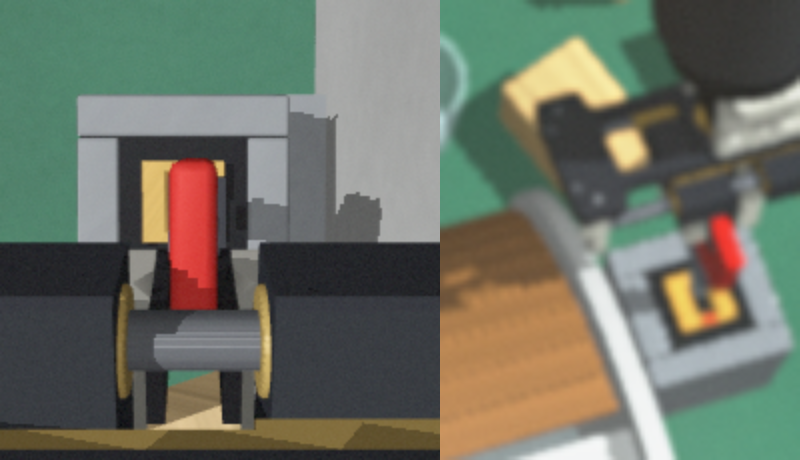

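```bash
python3 - <<'E'
from h import *
c=cam("wrist"); x,T=pose()
im=cv2.imread("pics/w6.png"); h,s,v=hsv(im)
m=(h>14)&(h<32)&(s>90)&(v>120); m[:195]=0; m[245:]=0; m[:,:240]=0; m[:,300:]=0
ys,xs=np.nonzero(m); print(xs.min(),xs.max(),ys.min(),ys.max())
for row in range(ys.min(),ys.max(),8):
    X=ray(c,[(xs[ys==row].min()-.5,row),(xs[ys==row].max()+.5,row)],.094); print(row,X[:,:2].round(4).tolist())
# head top edge in image: red extent
m=((h<6)|(h>172))&(s>120)&(v>60); b=blobs(m,100)[0]; bx=cv2.boundingRect(b); print(bx)
# head top at z = tcp+ (92-78.8)mm ; far end expected at x=tcp+10.7+21
z=x[2]+.0132; print("head far edge",ray(c,[(bx[0]-.5,bx[1]-.5),(bx[0]+bx[2]-.5,bx[1]-.5)],z).round(4))
n=cv2.imread("pics/s6.png"); cs=cam("scene"); h,s,v=hsv(n); m=((h<6)|(h>172))&(s>150)&(v>80)
for b in blobs(m,20)[:3]:
    rc=cv2.minAreaRect(b); print(rc)
    if rc[0][1]<240: P=cv2.boxPoints(rc); print(P.round(1).tolist(),ray(cs,P,z).round(4).tolist())
print(proj(cs,[[x[0]+.0317,x[1]+.006,z],[x[0]+.0317,x[1]-.006,z],[x[0]-.0103,x[1]+.006,z]]).round(1))
E
```

```text
t 6.2 tcp [544.2 257.  195. ] jaw yaw -90.68 jaw tilt z 0.01 tail [-0.225  0.013  0.974] F [-0.2  0.7 -0.3] M [-0.01  0.78 -0.02] w 11.6 q [ 50.   9. -27.  14. -48.  30.]
251 291 200 240
200 [[0.5741, 0.2768], [0.5736, 0.2425]]
208 [[0.5674, 0.2769], [0.5672, 0.266]]
216 [[0.5606, 0.277], [0.5605, 0.2661]]
224 [[0.5539, 0.2771], [0.5538, 0.2662]]
232 [[0.5472, 0.2773], [0.547, 0.2663]]
(0, 0, 72, 29)
head far edge [[0.6712 0.3849 0.2082]
 [0.671  0.3514 0.2082]]
((519.8500366210938, 307.0500183105469), (73.99728393554688, 106.5687484741211), 71.56504821777344)
((360.0, 222.0), (16.0, 8.0), 90.0)
[[356.0, 214.0], [364.0, 214.0], [364.0, 230.0], [356.0, 230.0]] [[0.5449, 0.2513, 0.2082], [0.5502, 0.2683, 0.2082], [0.5854, 0.255, 0.2082], [0.5801, 0.2382, 0.2082]]
[[365.8 225.1]
 [360.8 226.6]
 [359.1 208.1]]
```

```bash
python3 - <<'E'
from h import *
c=cam("wrist"); x,T=pose()
im=cv2.imread("pics/w6.png"); h,s,v=hsv(im)
m=((h<6)|(h>172))&(s>120)&(v>60); 
for b in blobs(m,100):
    bx=cv2.boundingRect(b)
    if bx[1]>150: print(bx); z=x[2]+.0132; print(ray(c,[(bx[0]-.5,bx[1]-.5),(bx[0]+bx[2]-.5,bx[1]-.5)],z).round(4))
E
```

```text
t 6.2 tcp [544.2 257.  195. ] jaw yaw -90.68 jaw tilt z 0.01 tail [-0.225  0.013  0.974] F [-0.2  0.7 -0.3] M [-0.01  0.78 -0.02] w 11.6 q [ 50.   9. -27.  14. -48.  30.]
(264, 199, 25, 76)
[[0.5764 0.2626 0.2082]
 [0.5762 0.2504 0.2082]]
```

{"name": "carry_out", "arguments": {
  "moves": [
    [2,3,-5,0.011,0,0,0],
    [2,3,-15,0.011,0,0,0],
    [2,3,-20,0.011,0,0,0],
    [2,3,-26,0.011,0,0,0],
    [2,3,-30,0.011,0,0,0]
  ]
}}

```text
time_s: 6.7
tcp_pos: [0.5469, 0.2603, 0.165]
eef_rot: [-179.7, 77.0, -0.4]
contact_force: [0.2, -0.5, -0.5]
gripper_width: 0.0111
```

```bash
python3 -c "
from h import *
pose()"
```

```text
t 6.7 tcp [546.9 260.3 165. ] jaw yaw -90.7 jaw tilt z -0.001 tail [-0.225  0.002  0.974] F [ 0.2 -0.5 -0.5] M [-0.05  0.83  0.02] w 11.1 q [ 50.  10. -29.  15. -43.  29.]
```

{"name": "carry_out", "arguments": {
  "moves": [
    [0,0,-8,0,0,0,0],
    [0,0,-16,0,0,0,0],
    [0,0,-22,0,0,0,0],
    [0,0,-26,0,0,0,0],
    [0,0,-28,0,0,0,0]
  ]
}}

```text
time_s: 7.2
tcp_pos: [0.5471, 0.2603, 0.1372]
eef_rot: [-179.7, 77.0, -0.4]
contact_force: [-0.9, -0.2, -0.7]
gripper_width: 0.0115
```

```bash
python3 -c "
from h import *
pose()"
```

```text
t 7.2 tcp [547.1 260.3 137.2] jaw yaw -90.7 jaw tilt z -0.001 tail [-0.225  0.002  0.974] F [-0.9 -0.2 -0.7] M [-0.06  0.8  -0.01] w 11.5 q [ 50.  12. -32.  16. -39.  28.]
```

{"name": "carry_out", "arguments": {
  "moves": [
    [0,0,-2,0,0,0,0],
    [0,0,-3,0,0,0,0],
    [0,0,-4,0,0,0,0],
    [0,0,-4.5,0,0,0,0],
    [0,0,-5,0,0,0,0]
  ]
}}

```text
time_s: 7.7
tcp_pos: [0.5478, 0.2607, 0.1347]
eef_rot: [-179.5, 76.8, -0.2]
contact_force: [-6.3, -2.8, 14.6]
gripper_width: 0.0114
```

```bash
python3 -c "
from h import *
pose()"
```

```text
t 7.7 tcp [547.8 260.7 134.7] jaw yaw -90.69 jaw tilt z -0.002 tail [-0.228  0.001  0.974] F [-6.3 -2.8 14.6] M [-1.81  1.26 -0.74] w 11.4 q [ 50.  12. -32.  16. -38.  27.]
```

{"name": "carry_out", "arguments": {
  "moves": [
    [0,0,4,0,0,0,0],
    [0,0,4,0,0,0,40],
    [0,0,4,0,0,0,40],
    [0,0,4,0,0,0,40],
    [0,0,6,0,-0.12,0,40]
  ]
}}

```text
time_s: 8.2
tcp_pos: [0.5524, 0.2595, 0.1401]
eef_rot: [-179.7, 71.4, -0.9]
contact_force: [2.0, -2.8, 2.0]
gripper_width: 0.0338
```

{"name": "carry_out", "arguments": {
  "moves": [
    [0,0,0,0,-0.09,0,40],
    [0,0,0,0,-0.09,0,40]
  ]
}}

```text
time_s: 8.4
tcp_pos: [0.5489, 0.2571, 0.1385]
eef_rot: [179.7, 66.2, -1.1]
contact_force: [0.8, -1.0, 1.7]
gripper_width: 0.035
```

```bash
python3 - <<'E'
from h import *
x,T=pose()
c=cam("wrist"); im=r.capture("wrist"); cv2.imwrite("pics/w7.png",im); h,s,v=hsv(im)
m=((h<6)|(h>172))&(s>120)&(v>60)
for b in blobs(m,30):
    bx=cv2.boundingRect(b)
    if bx[1]>150: print(bx, [ray(c,[(bx[0]-.5,bx[1]-.5),(bx[0]+bx[2]-.5,bx[1]-.5)],z).round(4).tolist() for z in (.146,.148)])
cs=cam("scene"); n=r.capture("scene"); cv2.imwrite("pics/s7.png",n); 
E
```

```text
t 8.4 tcp [548.9 257.1 138.5] jaw yaw -90.91 jaw tilt z 0.002 tail [-0.403  0.008  0.915] F [ 0.8 -1.   1.7] M [-0.14  1.17 -0.04] w 35.0 q [ 49.   8. -49.  47. -25.  -2.]
(257, 203, 25, 72) [[[0.5782, 0.2666, 0.146], [0.578, 0.2536, 0.146]], [[0.5779, 0.2665, 0.148], [0.5777, 0.2536, 0.148]]]
```

{"name": "carry_out", "arguments": {
  "moves": [
    [-2,3,-4,0,0,0,40],
    [-2,3,-8,0,0,0,40],
    [-2,3,-8,0,0,0,20],
    [-2,3,-8,0,0,0,0],
    [-2,3,-8,0,0,0,0]
  ]
}}

```text
time_s: 9.0
tcp_pos: [0.5488, 0.2606, 0.1315]
eef_rot: [179.9, 66.2, -1.1]
contact_force: [0.3, -0.2, 0.8]
gripper_width: 0.0165
```

{"name": "carry_out", "arguments": {
  "moves": [
    [0,0,0,0,0,0,0],
    [0,0,0,0,0,0,0],
    [0,0,-1,0,0,0,0],
    [0,0,-2,0,0,0,0]
  ]
}}

```text
time_s: 9.4
tcp_pos: [0.5492, 0.2609, 0.1314]
eef_rot: [180.0, 66.1, -1.0]
contact_force: [-14.1, -4.0, 22.6]
gripper_width: 0.0114
```

```bash
python3 -c "
from h import *
pose()"
```

```text
t 9.4 tcp [549.2 260.9 131.4] jaw yaw -90.98 jaw tilt z 0.0 tail [-0.405  0.007  0.914] F [-14.1  -4.   22.6] M [-1.55  2.84 -0.64] w 11.4 q [ 49.   9. -50.  50. -24.  -5.]
```

```bash
python3 - <<'E'
from h import *
n=r.capture("scene"); t=r.capture("top")
a=cv2.resize(n[120:300,230:420],(422,400)); b=cv2.resize(t[90:270,170:340],(378,400))
cv2.imwrite("pics/v8.png",np.hstack([a,b])); pose()
E
```

```text
t 9.5 tcp [549.  260.8 131.5] jaw yaw -90.99 jaw tilt z -0.0 tail [-0.405  0.007  0.914] F [-10.4  -2.6  16.3] M [-1.04  2.63 -0.38] w 11.5 q [ 49.   9. -50.  50. -24.  -5.]
```

View pics/v8.png

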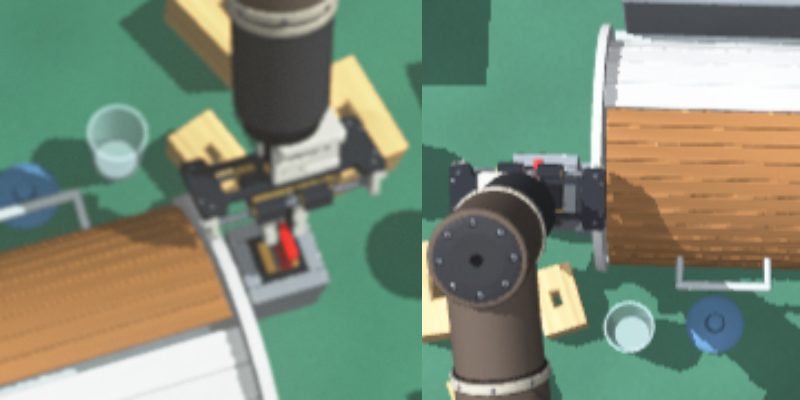

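{"name": "carry_out", "arguments": {
  "moves": [
    [0,0,1.5,0,0,0,0],
    [0.1,1.1,1.5,0,0,-0.14,0],
    [0.3,2.2,1.5,0,0,-0.28,0],
    [0.7,3.3,1.5,0,0,-0.42,0],
    [1.2,4.2,1.5,0,0,-0.56,0]
  ]
}}

```text
time_s: 10.0
tcp_pos: [0.5496, 0.2646, 0.1315]
eef_rot: [179.8, 66.2, -33.6]
contact_force: [4.1, -3.1, 2.5]
gripper_width: 0.0115
```

```bash
python3 -c "
from h import *
pose()"
```

```text
t 10.0 tcp [549.6 264.6 131.5] jaw yaw -123.39 jaw tilt z 0.001 tail [-0.336  0.223  0.915] F [ 4.1 -3.1  2.5] M [-0.54 -0.91  0.12] w 11.5 q [ 56.  15. -38.  36. -43. -28.]
```

{"name": "carry_out", "arguments": {
  "moves": [
    [0.7,1.0,-1.5,0,0,-0.14,0],
    [1.5,1.8,-1.5,0,0,-0.28,0],
    [2.3,2.4,-1.5,0,0,-0.42,0],
    [3.3,3.0,-1.5,0,0,-0.56,0],
    [4.4,3.4,-1.5,0,0,-0.7,0]
  ]
}}

```text
time_s: 10.5
tcp_pos: [0.555, 0.2686, 0.1314]
eef_rot: [-179.9, 66.2, -73.3]
contact_force: [1.1, -2.6, 10.4]
gripper_width: 0.0116
```

{"name": "carry_out", "arguments": {
  "moves": [
    [1.0,0.3,0,0,0,-0.14,0],
    [2.2,0.4,0,0,0,-0.28,0],
    [2.2,0.4,0,0,0,-0.28,0]
  ]
}}

```text
time_s: 10.8
tcp_pos: [0.5581, 0.2688, 0.1314]
eef_rot: [-179.9, 66.2, -89.4]
contact_force: [-3.5, 0.3, 14.8]
gripper_width: 0.0116
```

```bash
python3 -c "
from h import *
pose()"
```

```text
t 10.8 tcp [558.1 268.8 131.4] jaw yaw -179.5 jaw tilt z -0.001 tail [-0.004  0.404  0.915] F [-3.5  0.3 14.8] M [-0.69  1.16 -0.19] w 11.6 q [ 53.  28. -11.  15. -71. -60.]
```

{"name": "carry_out", "arguments": {
  "moves": [
    [0.4,0,1,0,0,-0.05,0],
    [0.8,0,1,0,0,-0.1,0],
    [0.8,0,1,0,0,-0.1,0]
  ]
}}

```text
time_s: 11.1
tcp_pos: [0.5583, 0.2687, 0.1315]
eef_rot: [-180.0, 66.2, -95.0]
contact_force: [0.8, -0.2, 7.5]
gripper_width: 0.0116
```

```bash
python3 -c "
from h import *
pose()"
```

```text
t 11.1 tcp [558.3 268.7 131.5] jaw yaw 174.97 jaw tilt z -0.0 tail [0.035 0.401 0.915] F [ 0.8 -0.2  7.5] M [ 0.16 -0.47  0.95] w 11.6 q [ 52.  29.  -9.  13. -73. -63.]
```

{"name": "carry_out", "arguments": {
  "moves": [
    [-1.2,0,0,0,0,0.14,0],
    [-2.5,-0.2,0,0,0,0.28,0],
    [-3.7,-0.5,0,0,0,0.42,0],
    [-4.8,-1.1,0,0,0,0.56,0],
    [-5.9,-1.7,0,0,0,0.7,0]
  ]
}}

```text
time_s: 11.6
tcp_pos: [0.5517, 0.2678, 0.1315]
eef_rot: [-179.9, 66.2, -54.4]
contact_force: [2.2, -0.9, 7.4]
gripper_width: 0.0115
```

{"name": "carry_out", "arguments": {
  "moves": [
    [-1,-0.8,0,0,0,0.14,0],
    [-1.8,-1.8,0,0,0,0.28,0],
    [-2.5,-2.8,0,0,0,0.42,0],
    [-3.1,-4,0,0,0,0.56,0],
    [-3.4,-5.2,0,0,0,0.7,0]
  ]
}}

```text
time_s: 12.1
tcp_pos: [0.5477, 0.262, 0.1315]
eef_rot: [180.0, 66.2, -14.5]
contact_force: [-0.3, -2.3, 6.7]
gripper_width: 0.0116
```

```bash
python3 -c "
from h import *
pose()"
```

```text
t 12.1 tcp [547.7 262.  131.5] jaw yaw -104.44 jaw tilt z 0.0 tail [-0.391  0.101  0.915] F [-0.3 -2.3  6.7] M [-0.77  0.43 -0.44] w 11.6 q [ 53.  11. -46.  45. -32. -16.]
```

{"name": "carry_out", "arguments": {
  "moves": [
    [-0.3,-1.2,4,0,0,0.12,0],
    [-0.3,-2.5,8,0,0,0.25,0],
    [-0.2,-3.7,8,0,0,0.38,0],
    [0.1,-4.8,8,0,0,0.5,0],
    [0.1,-4.8,8,0,0,0.5,0]
  ]
}}

```text
time_s: 12.6
tcp_pos: [0.5476, 0.256, 0.1382]
eef_rot: [-179.9, 66.3, 13.9]
contact_force: [-1.4, 2.0, -1.3]
gripper_width: 0.0115
```

```bash
python3 -c "
from h import *
pose()"
```

```text
t 12.6 tcp [547.6 256.  138.2] jaw yaw -76.1 jaw tilt z -0.0 tail [-0.391 -0.097  0.915] F [-1.4  2.  -1.3] M [0.36 2.07 0.3 ] w 11.5 q [ 46.   6. -50.  44. -18.  17.]
```

{"name": "carry_out", "arguments": {
  "moves": [
    [0.2,-0.6,1,0,0,0.06,0],
    [0.3,-1.2,2,0,0,0.12,0],
    [0.3,-1.2,2,0,0,0.12,0]
  ]
}}

```text
time_s: 12.9
tcp_pos: [0.5475, 0.2546, 0.1387]
eef_rot: [179.9, 66.5, 20.4]
contact_force: [5.1, 1.0, -12.2]
gripper_width: 0.0118
```

```bash
python3 -c "
from h import *
pose()"
```

```text
t 12.9 tcp [547.5 254.6 138.7] jaw yaw -69.53 jaw tilt z 0.001 tail [-0.375 -0.139  0.917] F [  5.1   1.  -12.2] M [-0.62  1.52 -0.42] w 11.8 q [ 46.   6. -48.  36. -17.  31.]
```

{"name": "carry_out", "arguments": {
  "moves": [
    [0,1.8,-2,0,0,-0.13,0],
    [0,3.6,-4,0,0,-0.26,0],
    [0.3,5.3,-6,0,0,-0.37,0],
    [0.3,5.3,-7,0,0,-0.37,0],
    [0.3,5.3,-7,0,0,-0.37,0]
  ]
}}

```text
time_s: 13.4
tcp_pos: [0.5485, 0.2611, 0.1333]
eef_rot: [179.7, 66.2, -0.6]
contact_force: [0.2, -0.7, -1.6]
gripper_width: 0.0114
```

```bash
python3 -c "
from h import *
pose()"
```

```text
t 13.4 tcp [548.5 261.1 133.3] jaw yaw -90.37 jaw tilt z 0.002 tail [-0.403  0.004  0.915] F [ 0.2 -0.7 -1.6] M [-0.37  1.34 -0.14] w 11.4 q [ 49.   8. -49.  49. -24.  -3.]
```

{"name": "carry_out", "arguments": {
  "moves": [
    [0,0,0,0,0,0,40],
    [0,0,0,0,0,0,40],
    [-1,0,4,0,0,0,40],
    [-2,0,7,0,0.1,0,40],
    [-2,0,7,0,0.19,0,40]
  ]
}}

```text
time_s: 13.9
tcp_pos: [0.552, 0.2539, 0.1428]
eef_rot: [177.3, 74.1, -3.5]
contact_force: [3.4, -2.2, 2.4]
gripper_width: 0.0348
```

{"name": "carry_out", "arguments": {
  "moves": [
    [0,0,0,0,0,0,40]
  ]
}}

```text
time_s: 14.0
tcp_pos: [0.5548, 0.2569, 0.144]
eef_rot: [178.4, 74.0, -2.7]
contact_force: [-0.1, 0.3, 0.7]
gripper_width: 0.0352
```

```bash
python3 - <<'E'
from h import *
x,T=pose()
c=cam("wrist"); im=r.capture("wrist"); cv2.imwrite("pics/w9.png",im); h,s,v=hsv(im)
m=((h<6)|(h>172))&(s>120)&(v>60)
for b in blobs(m,30):
    bx=cv2.boundingRect(b)
    if bx[1]>150: print(bx, [ray(c,[(bx[0]-.5,bx[1]-.5),(bx[0]+bx[2]-.5,bx[1]-.5)],z).round(4).tolist() for z in (.146,.148)])
pose()
E
```

```text
t 14.0 tcp [554.8 256.9 144. ] jaw yaw -91.11 jaw tilt z 0.008 tail [-0.275  0.013  0.961] F [-0.1  0.3  0.7] M [0.08 0.73 0.03] w 35.2 q [ 50.  11. -35.  22. -37.  22.]
(258, 215, 23, 60) [[[0.5786, 0.266, 0.146], [0.5783, 0.2539, 0.146]], [[0.5786, 0.2659, 0.148], [0.5783, 0.2539, 0.148]]]
t 14.05 tcp [555.5 256.  144.1] jaw yaw -91.12 jaw tilt z 0.011 tail [-0.279  0.016  0.96 ] F [0.3 0.1 0.3] M [ 0.07  0.85 -0.01] w 35.0 q [ 50.  11. -35.  22. -36.  22.]
```

{"name": "carry_out", "arguments": {
  "moves": [
    [-5,2,-2,0.01,0.05,0,40],
    [-9,4,-5,0.01,0.05,0,40],
    [-9,4,-5,0.01,0.05,0,40]
  ]
}}

```text
time_s: 14.35
tcp_pos: [0.5448, 0.2573, 0.1374]
eef_rot: [178.4, 76.6, -2.6]
contact_force: [0.9, -0.3, -0.1]
gripper_width: 0.035
```

```bash
python3 -c "
from h import *
pose()"
```

```text
t 14.35 tcp [544.8 257.3 137.4] jaw yaw -91.04 jaw tilt z 0.006 tail [-0.231  0.011  0.973] F [ 0.9 -0.3 -0.1] M [-0.07  0.78 -0.01] w 35.0 q [ 50.  12. -32.  17. -39.  26.]
```

Good: move +1, +2.5 and close.

{"name": "carry_out", "arguments": {
  "moves": [
    [1,2.5,0,0.006,0,0.015,40],
    [1,2.5,0,0.006,0,0.015,20],
    [1,2.5,0,0.006,0,0.015,0],
    [1,2.5,0,0.006,0,0.015,0],
    [1,2.5,0,0.006,0,0.015,0]
  ]
}}

```text
time_s: 14.85
tcp_pos: [0.546, 0.2607, 0.1378]
eef_rot: [-179.7, 76.8, 0.2]
contact_force: [0.7, -0.3, 1.1]
gripper_width: 0.0108
```

{"name": "carry_out", "arguments": {
  "moves": [
    [0,0,0,0,0,0,0],
    [0,0,0,0,0,0,0]
  ]
}}

```text
time_s: 15.05
tcp_pos: [0.546, 0.2607, 0.1378]
eef_rot: [-179.7, 76.8, 0.2]
contact_force: [0.3, -0.0, 0.8]
gripper_width: 0.0112
```

```bash
python3 -c "
from h import *
pose()"
```

```text
t 15.05 tcp [546.  260.7 137.8] jaw yaw -90.16 jaw tilt z -0.001 tail [-0.229 -0.001  0.974] F [ 0.3 -0.   0.8] M [-0.13  0.78 -0.01] w 11.2 q [ 50.  12. -32.  16. -39.  28.]
```

{"name": "carry_out", "arguments": {
  "moves": [
    [0,0,10,0,0,0,0],
    [0,0,25,0,0,0,0],
    [0,0,45,0,0,0,0],
    [0,0,70,0,0,0,0],
    [-30,-4,75,0,0,0.05,0]
  ]
}}

```text
time_s: 15.55
tcp_pos: [0.5187, 0.2589, 0.2162]
eef_rot: [-179.0, 76.6, 3.7]
contact_force: [-0.1, -0.2, -1.6]
gripper_width: 0.011
```

{"name": "carry_out", "arguments": {
  "moves": [
    [-30,-4,0,0,0,0.06,0],
    [-60,-9,0,0,0,0.12,0],
    [-90,-14,0,0,0,0.19,0],
    [-121,-19,-10,0,0,0.267,0],
    [-121,-19,-10,0,0,0.267,0]
  ]
}}

```text
time_s: 16.05
tcp_pos: [0.3921, 0.2356, 0.2023]
eef_rot: [-179.5, 76.8, 18.7]
contact_force: [-0.2, 0.1, -0.5]
gripper_width: 0.0113
```

{"name": "carry_out", "arguments": {
  "moves": [
    [0,0,0,0,0,0,0]
  ]
}}

```text
time_s: 16.15
tcp_pos: [0.3947, 0.238, 0.2038]
eef_rot: [-179.3, 76.7, 18.7]
contact_force: [-0.4, -0.6, -0.6]
gripper_width: 0.0107
```

```bash
python3 - <<'E'
from h import *
x,T=pose()
n=r.capture("scene"); t=r.capture("top"); w=r.capture("wrist"); c=cam("wrist")
for k,i in (("s10",n),("t10",t),("w10",w)): cv2.imwrite(f"pics/{k}.png",i)
a=cv2.resize(n[140:280,290:400],(315,400)); b=cv2.resize(w[100:350,160:420],(416,400))
cv2.imwrite("pics/v10.png",np.hstack([a,b])); pose()
h,s,v=hsv(w)
m=((h<6)|(h>172))&(s>120)&(v>60)
for b in blobs(m,30):
    bx=cv2.boundingRect(b)
    if bx[1]>150: print(bx, ray(c,[(bx[0]-.5,bx[1]-.5),(bx[0]+bx[2]-.5,bx[1]-.5)],x[2]+.0082).round(4).tolist())
E
```

```text
t 16.15 tcp [394.7 238.  203.8] jaw yaw -71.93 jaw tilt z -0.003 tail [-0.218 -0.074  0.973] F [-0.4 -0.6 -0.6] M [-0.3   0.67  0.05] w 10.7 q [ 64.  -8. -42.  13. -47.  36.]
t 16.3 tcp [395.6 238.3 203.3] jaw yaw -72.03 jaw tilt z -0.002 tail [-0.217 -0.072  0.973] F [-0.7  0.4 -0.4] M [-0.29  0.76  0.03] w 11.2 q [ 64.  -8. -42.  13. -47.  36.]
(265, 198, 24, 77) [[0.4247, 0.2539, 0.212], [0.4284, 0.2425, 0.212]]
```

View pics/v10.png

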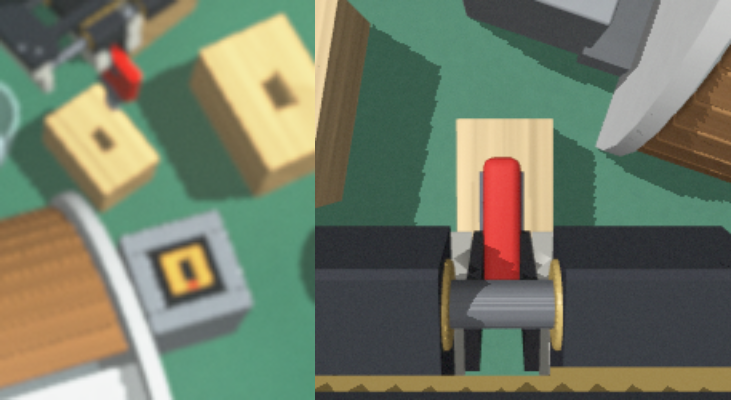

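```bash
python3 - <<'E'
from h import *
for f in ("scene0","s10"):
    im=cv2.imread(f"pics/{f}.png"); c=cam("scene"); h,s,v=hsv(im)
    m=(s>90)&(v>100)&((h<32)|(h>170)); 
    for b in blobs(m,30):
        rc=cv2.minAreaRect(b)
        if np.hypot(rc[0][0]-355,rc[0][1]-234)<8: print(f,"brass",rc)
    sub=np.zeros(m.shape,bool); sub[195:262,330:385]=1
    for b in blobs((v<75)&sub,5):
        rc=cv2.minAreaRect(b); print(f,"dark",rc) if cv2.contourArea(b)<80 else 0
im=cv2.imread("pics/s10.png"); h,s,v=hsv(im)
sub=np.zeros(m.shape,bool); sub[180:198,318:336]=1
g=(v<150)&sub
for b in blobs(g,5): 
    rc=cv2.minAreaRect(b); M=cv2.moments(b); print("slot",rc,ray(c,(M['m10']/M['m00'],M['m01']/M['m00']),.05),ray(c,cv2.boxPoints(rc),.05).round(4).tolist())
w=cv2.imread("pics/w10.png"); c=cam("wrist"); h,s,v=hsv(w)
m=(h>10)&(h<28)&(s>40)&(s<170)&(v>150); m[:170]=0;m[245:]=0;m[:,:230]=0;m[:,320:]=0
ys,xs=np.nonzero(m)
for row in (180,190): print(ray(c,[(xs[ys==row].min()-.5,row),(xs[ys==row].max()+.5,row)],.05).round(4).tolist())
print(ray(c,[(xs.min(),ys.min()-.5),(xs.max(),ys.min()-.5)],.05).round(4).tolist()); pose()
E
```

```text
scene0 brass ((354.79998779296875, 233.9000244140625), (16.127614974975586, 16.127614974975586), 71.56504821777344)
scene0 dark ((354.8000183105469, 234.39999389648438), (19.60611915588379, 19.60611915588379), 71.56504821777344)
s10 brass ((354.79998779296875, 233.9000244140625), (16.127614974975586, 16.127614974975586), 71.56504821777344)
s10 dark ((354.82110595703125, 234.4036865234375), (19.06074333190918, 20.11435317993164), 73.3007583618164)
slot ((325.5000305175781, 188.5), (5.656853675842285, 2.8284268379211426), 45.0) [[0.40850197 0.24339053 0.05      ]] [[0.4033, 0.2366, 0.05], [0.3996, 0.2434, 0.05], [0.4133, 0.2495, 0.05], [0.417, 0.2427, 0.05]]
[[0.4339, 0.2801, 0.05], [0.4523, 0.2231, 0.05]]
[[0.4244, 0.277, 0.05], [0.4429, 0.22, 0.05]]
[[0.4402, 0.2816, 0.05], [0.4583, 0.2256, 0.05]]
t 16.3 tcp [395.6 238.3 203.3] jaw yaw -72.03 jaw tilt z -0.002 tail [-0.217 -0.072  0.973] F [-0.7  0.4 -0.4] M [-0.29  0.76  0.03] w 11.2 q [ 64.  -8. -42.  13. -47.  36.]
```

{"name": "carry_out", "arguments": {
  "moves": [
    [0,-1.5,-25,0,0,0,0],
    [0,-1.5,-50,0,0,0,0],
    [0,-1.5,-65,0,0,0,0],
    [0,-1.5,-75,0,0,0,0],
    [0,-1.5,-80,0,0,0,0]
  ]
}}

```text
time_s: 16.8
tcp_pos: [0.3953, 0.2358, 0.1216]
eef_rot: [179.9, 76.9, 17.9]
contact_force: [-0.2, 0.0, -1.4]
gripper_width: 0.0108
```

```bash
python3 -c "
from h import *
pose()"
```

```text
t 16.8 tcp [395.3 235.8 121.6] jaw yaw -72.06 jaw tilt z 0.0 tail [-0.216 -0.07   0.974] F [-0.2  0.  -1.4] M [-0.39  0.78  0.05] w 10.8 q [ 63.  -2. -50.  17. -33.  32.]
```

Blade in slot with no force. Lower another 27 mm.

{"name": "carry_out", "arguments": {
  "moves": [
    [0,0,-8,0,0,0,0],
    [0,0,-16,0,0,0,0],
    [0,0,-23,0,0,0,0],
    [0,0,-26,0,0,0,0],
    [0,0,-28,0,0,0,0]
  ]
}}

```text
time_s: 17.3
tcp_pos: [0.3949, 0.2361, 0.0945]
eef_rot: [-179.7, 76.8, 18.3]
contact_force: [0.1, -0.0, -1.1]
gripper_width: 0.0109
```

```bash
python3 -c "
from h import *
pose()"
```

```text
t 17.3 tcp [394.9 236.1  94.5] jaw yaw -71.99 jaw tilt z -0.001 tail [-0.217 -0.072  0.974] F [ 0.1 -0.  -1.1] M [-0.34  0.75  0.03] w 10.9 q [ 62.   1. -54.  20. -28.  29.]
```

{"name": "carry_out", "arguments": {
  "moves": [
    [0,0,-1,0,0,0,0],
    [0,0,-1,0,0,0,20],
    [0,0,-1,0,0,0,40],
    [0,0,-1,0,0,0,40],
    [0,0,-1,0,0,0,40]
  ]
}}

```text
time_s: 17.8
tcp_pos: [0.395, 0.2363, 0.094]
eef_rot: [-179.6, 76.8, 18.4]
contact_force: [-0.3, 0.6, -0.8]
gripper_width: 0.0332
```

{"name": "carry_out", "arguments": {
  "moves": [
    [0,0,30,0,0,0,40],
    [0,0,60,0,0,0,40],
    [0,0,100,0,0,0,40],
    [0,0,150,0,0,0,40],
    [0,0,200,0,0,0,40]
  ]
}}

```text
time_s: 18.3
tcp_pos: [0.3944, 0.2357, 0.2958]
eef_rot: [-179.6, 76.8, 18.5]
contact_force: [1.5, 1.6, 0.0]
gripper_width: 0.0348
```

```bash
python3 - <<'E'
from h import *
x,T=pose()
n=r.capture("scene"); w=r.capture("wrist")
for k,i in (("s11",n),("w11",w)): cv2.imwrite(f"pics/{k}.png",i)
h,s,v=hsv(n); m=((h<6)|(h>172))&(s>150)&(v>90)
for b in blobs(m,15)[:3]: print(cv2.contourArea(b),cv2.minAreaRect(b))
a=cv2.resize(n[150:250,280:380],(400,400)); b=cv2.resize(w,(400,300)); b=cv2.copyMakeBorder(b,0,100,0,0,cv2.BORDER_CONSTANT)
cv2.imwrite("pics/v11.png",np.hstack([a,b]))
E
```

```text
t 18.3 tcp [394.4 235.7 295.8] jaw yaw -71.97 jaw tilt z -0.002 tail [-0.216 -0.072  0.974] F [1.5 1.6 0. ] M [-0.01  0.51  0.08] w 34.8 q [ 64. -12. -32.  11. -61.  40.]
5225.0 ((528.851806640625, 304.0486755371094), (74.27732849121094, 87.26665496826172), 71.82198333740234)
86.5 ((325.8524475097656, 183.12294006347656), (16.132648468017578, 7.298102855682373), 50.194427490234375)
```

View pics/v11.png

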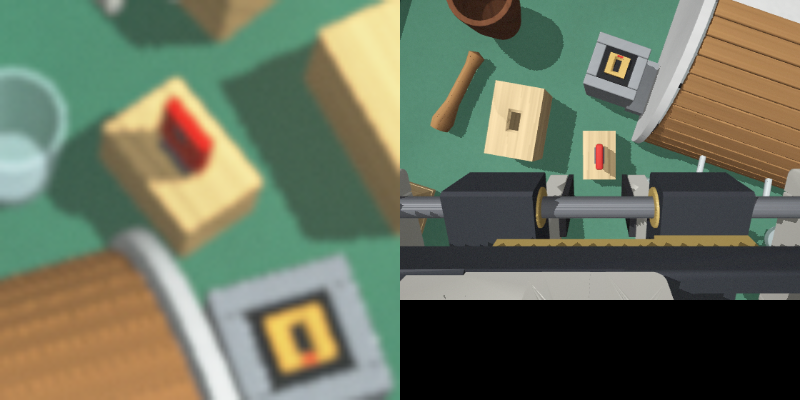

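{"name": "carry_out", "arguments": {
  "moves": [
    [0,-10,0,-0.035,0.108,0,40],
    [5,-30,0,-0.07,0.216,0,40],
    [10,-50,0,-0.07,0.216,0,40],
    [15,-70,0,-0.07,0.216,0,40]
  ]
}}

```text
time_s: 18.8
tcp_pos: [0.4108, 0.1658, 0.2931]
eef_rot: [-147.4, 89.9, 50.5]
contact_force: [0.3, -0.5, -0.2]
gripper_width: 0.0347
```

{"name": "carry_out", "arguments": {
  "moves": [
    [2,-20,0,0,0,-0.14,40],
    [4,-40,0,0,0,-0.28,40],
    [6,-60,0,0,0,-0.42,40],
    [8,-80,0,0,0,-0.56,40],
    [10,-100,0,0,0,-0.7,40]
  ]
}}

```text
time_s: 19.3
tcp_pos: [0.4199, 0.0654, 0.2937]
eef_rot: [-153.0, 89.8, 4.5]
contact_force: [0.6, -0.4, 0.3]
gripper_width: 0.035
```

{"name": "carry_out", "arguments": {
  "moves": [
    [0,-15,0,0,0,-0.14,40],
    [0,-30,0,0,0,-0.28,40],
    [0,-45,0,0,0,-0.42,40],
    [0,-55,0,0,0,-0.56,40],
    [0,-55,0,0,0,-0.7,40]
  ]
}}

```text
time_s: 19.8
tcp_pos: [0.4197, 0.0102, 0.2937]
eef_rot: [-155.9, 89.8, -38.5]
contact_force: [-0.1, -0.5, -0.5]
gripper_width: 0.0349
```

{"name": "carry_out", "arguments": {
  "moves": [
    [0,0,0,0,0,-0.14,40],
    [0,0,0,0,0,-0.28,40],
    [0,0,0,0,0,-0.42,40],
    [0,0,0,0,0,-0.5,40],
    [0,0,0,0,0,-0.5,40]
  ]
}}

```text
time_s: 20.3
tcp_pos: [0.4199, 0.0112, 0.2936]
eef_rot: [-156.2, 89.8, -67.1]
contact_force: [-0.6, -0.2, -0.5]
gripper_width: 0.0354
```

```bash
python3 - <<'E'
from h import *
x,T=pose()
for n in("scene","wrist","top"): cv2.imwrite(f"pics/{n}12.png",r.capture(n))
c=cam("wrist"); np.savez("w12.npz",K=c[0],R=c[1],t=c[2])
E
```

```text
t 20.3 tcp [419.9  11.2 293.6] jaw yaw 179.06 jaw tilt z -0.001 tail [-0.001  0.003  1.   ] F [-0.6 -0.2 -0.5] M [ 0.07 -0.06  0.03] w 35.4 q [ 29.  -7. -23.   0. -74. -30.]
```

View pics/wrist12.png

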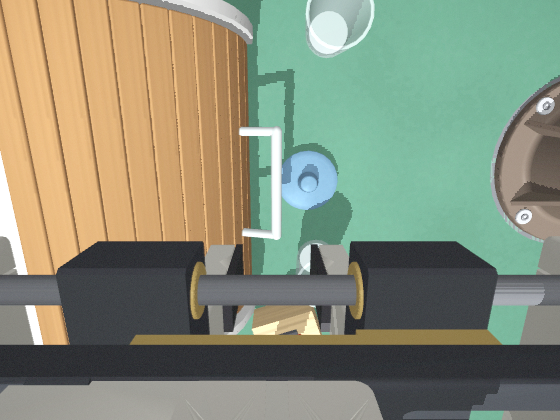

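```bash
python3 - <<'E'
from h import *
d=np.load("w12.npz"); c=(d["K"],d["R"],d["t"]); im=cv2.imread("pics/wrist12.png"); h,s,v=hsv(im)
g=(s<50)&(v>150); g[:110]=0;g[242:]=0;g[:,:235]=0;g[:,:]&=True; g[:,290:]=0
b=blobs(g,50)[0]; bx=cv2.boundingRect(b); print(bx)
ys,xs=np.nonzero(g)
for row in (145,160,180,200,220): print(row,xs[(ys==row)&(xs>262)].min(),xs[(ys==row)&(xs>262)].max())
mid=np.array([xs[(ys==q)&(xs>262)].mean() for q in (145,220)])
for z in (.083,.087,.091,.095): print(z,ray(c,[(mid[0],145),(mid[1],220),(mid.mean(),bx[1]),(mid.mean(),bx[1]+bx[3]-1)],z)[:,:2].round(4).tolist())
# other cams
for n in ("scene","top"):
    f=cv2.imread(f"pics/{n}0.png"); cc=cam(n)
    for a in (.244,.269,.294):
        P=[[.6235-.21*np.cos(a)+sy*.0175,.0084+sy,.035+.21*np.sin(a)] for sy in (-.06,.06)]; print(n,a,proj(cc,P).round(1).tolist(),np.round(P,4).tolist() if n=="top" else "")
f=cv2.imread("pics/top0.png"); h,s,v=hsv(f); g=((s<60)&(v>150)); 
sub=g[200:230,278:332].astype(int); print("\n".join("".join(".#"[q] for q in row) for row in sub))
E
```

```text
(239, 126, 43, 114)
145 271 281
160 271 281
180 271 281
200 271 281
220 271 281
0.083 [[0.4192, -0.0344], [0.4204, 0.0535], [0.4189, -0.055], [0.4208, 0.0776]]
0.087 [[0.4192, -0.0347], [0.4204, 0.0523], [0.4189, -0.0551], [0.4207, 0.0761]]
0.091 [[0.4192, -0.035], [0.4204, 0.0511], [0.4189, -0.0552], [0.4207, 0.0746]]
0.095 [[0.4191, -0.0353], [0.4203, 0.0498], [0.4189, -0.0552], [0.4207, 0.0731]]
scene 0.244 [[215.2, 220.0], [262.1, 207.0]] 
scene 0.269 [[215.1, 219.8], [262.2, 206.7]] 
scene 0.294 [[215.1, 219.6], [262.4, 206.5]] 
top 0.244 [[326.1, 219.1], [286.3, 217.9]] [[0.4187, -0.0516, 0.0857], [0.4208, 0.0684, 0.0857]]
top 0.269 [[326.2, 218.4], [286.3, 217.2]] [[0.42, -0.0516, 0.0908], [0.4221, 0.0684, 0.0908]]
top 0.294 [[326.4, 217.6], [286.4, 216.5]] [[0.4215, -0.0516, 0.0959], [0.4236, 0.0684, 0.0959]]
......................................................
......................................................
......................................................
......................................................
...................................................
[... 678 characters left out ...]
###################################.....
......###########################################.....
......###########################################.....
...........######################################.....
......................................................
......................................................
......................................................
......................................................
......................................................
......................................................
......................................................
......................................................
......................................................
```

{"name": "carry_out", "arguments": {
  "moves": [
    [0,0,-40,0,-0.07,0,32],
    [0,0,-80,0,-0.14,0,32],
    [0,0,-120,0,-0.14,0,32],
    [0,0,-150,0,-0.14,0,32],
    [0,0,-150,0,-0.14,0,32]
  ]
}}

```text
time_s: 20.95
tcp_pos: [0.4173, 0.0098, 0.1406]
eef_rot: [-92.0, 82.2, -2.8]
contact_force: [-1.3, 0.8, -0.5]
gripper_width: 0.0281
```

```bash
python3 -c "
from h import *
pose()"
```

```text
t 20.95 tcp [417.3   9.8 140.6] jaw yaw 179.21 jaw tilt z -0.135 tail [-0.135  0.007  0.991] F [-1.3  0.8 -0.5] M [0.01 0.47 0.05] w 28.1 q [ 33.  -5. -46.   7. -44. -39.]
```

{"name": "carry_out", "arguments": {
  "moves": [
    [2,0,-20,0,0,0,32],
    [3,0,-35,0,0,0,32],
    [3,0,-45,0,0,0,32],
    [3,0,-52,0,0,0,32],
    [3,0,-57,0,0,0,32]
  ]
}}

```text
time_s: 21.45
tcp_pos: [0.4238, 0.0116, 0.0874]
eef_rot: [-90.4, 81.8, -1.3]
contact_force: [-1.0, -0.2, -0.3]
gripper_width: 0.0279
```

{"name": "carry_out", "arguments": {
  "moves": [
    [0,0,0,0,0,0,32]
  ]
}}

```text
time_s: 21.55
tcp_pos: [0.4232, 0.0113, 0.087]
eef_rot: [-90.6, 81.9, -1.5]
contact_force: [0.1, 0.0, -0.3]
gripper_width: 0.0279
```

```bash
python3 -c "
from h import *
pose()"
```

```text
t 21.55 tcp [423.2  11.3  87. ] jaw yaw 179.14 jaw tilt z -0.141 tail [-0.141  0.004  0.99 ] F [ 0.1  0.  -0.3] M [ 0.07  0.44 -0.08] w 27.9 q [ 33.   0. -50.   8. -33. -40.]
```

{"name": "carry_out", "arguments": {
  "moves": [
    [-2.5,0,-5,0,0,0,32],
    [-2.5,0,-5,0,0,0,32],
    [-2.5,0,-5,0,0,0,10],
    [-2.5,0,-5,0,0,0,0],
    [-2.5,0,-5,0,0,0,0]
  ],
  "squeeze": 40
}}

```text
time_s: 22.05
tcp_pos: [0.4213, 0.0115, 0.0822]
eef_rot: [-90.4, 81.8, -1.2]
contact_force: [6.5, -5.9, -5.6]
gripper_width: 0.0108
```

{"name": "carry_out", "arguments": {
  "moves": [
    [0,0,0,0,0,0,0],
    [0,0,0,0,0,0,0]
  ]
}}

```text
time_s: 22.25
tcp_pos: [0.4213, 0.0114, 0.0822]
eef_rot: [-90.4, 81.8, -1.3]
contact_force: [5.2, -2.2, -2.5]
gripper_width: 0.0109
```

```bash
python3 -c "
from h import *
pose()"
```

```text
t 22.25 tcp [421.3  11.4  82.2] jaw yaw 179.14 jaw tilt z -0.142 tail [-0.142  0.003  0.99 ] F [ 5.2 -2.2 -2.5] M [-0.95 -1.13 -0.14] w 10.9 q [ 33.   0. -51.   9. -32. -41.]
```

{"name": "carry_out", "arguments": {
  "moves": [
    [4.5,0,15.1,0,0,0,0],
    [10.1,0,29.8,0,0,0,0],
    [24.5,0,57.8,0,0,0,0]
  ]
}}

```text
time_s: 22.55
tcp_pos: [0.4433, 0.011, 0.1382]
eef_rot: [-90.5, 82.1, -1.5]
contact_force: [13.8, -2.3, -18.5]
gripper_width: 0.0107
```

```bash
python3 -c "
from h import *
pose()"
```

```text
t 22.55 tcp [443.3  11.  138.2] jaw yaw 179.09 jaw tilt z -0.138 tail [-0.138  0.004  0.99 ] F [ 13.8  -2.3 -18.5] M [-0.59 -3.64 -0.16] w 10.7 q [ 31.  -2. -43.   6. -43. -36.]
```

{"name": "carry_out", "arguments": {
  "moves": [
    [18.5,0,25.5,0,0,0,0],
    [40.5,0,47.9,0,0,0,0],
    [65.7,0,66.8,0,0,0,0],
    [93.4,0,81.7,0,0,0,0],
    [123.1,0,92.3,0,0,0,0]
  ]
}}

```text
time_s: 23.05
tcp_pos: [0.5666, 0.0091, 0.2338]
eef_rot: [-91.8, 82.1, -2.7]
contact_force: [-5.9, -6.6, 1.9]
gripper_width: 0.01
```

{"name": "carry_out", "arguments": {
  "moves": [
    [30.9,0,6.1,0,0,0,0],
    [62.3,0,7.4,0,0,0,0],
    [93.6,0,4.1,0,0,0,0],
    [113.6,0,-0.6,0,0,0,0],
    [113.6,0,-0.6,0,0,0,0]
  ]
}}

```text
time_s: 23.55
tcp_pos: [0.6842, 0.0079, 0.231]
eef_rot: [-92.5, 81.9, -3.4]
contact_force: [5.2, -12.6, 0.9]
gripper_width: 0.0105
```

```bash
python3 -c "
from h import *
pose()"
```

```text
t 23.55 tcp [684.2   7.9 231. ] jaw yaw 179.07 jaw tilt z -0.141 tail [-0.141  0.008  0.99 ] F [  5.2 -12.6   0.9] M [-4.77 -1.42 -0.73] w 10.5 q [ 19.  16.  -7.   4. -59. -21.]
```

{"name": "carry_out", "arguments": {
  "moves": [
    [0,0,0,0,0,0,32],
    [0,0,0,0,0,0,32],
    [0,0,0,0,0,0,32],
    [-4,0,30,0,0,0,32],
    [-10,0,70,0,0,0,32]
  ]
}}

```text
time_s: 24.05
tcp_pos: [0.6702, 0.0115, 0.2994]
eef_rot: [-90.9, 82.2, -1.8]
contact_force: [1.7, 0.3, -0.1]
gripper_width: 0.028
```

{"name": "carry_out", "arguments": {
  "moves": [
    [-50,0,40,0,0.07,0,60],
    [-100,0,80,0,0.14,0,80],
    [-150,0,90,0,0.14,0,100],
    [-200,0,90,0,0.14,0,100],
    [-220,-10,90,0,0.14,0,100]
  ]
}}

```text
time_s: 24.55
tcp_pos: [0.4499, 0.0018, 0.3919]
eef_rot: [-131.0, 89.8, -41.8]
contact_force: [-1.0, 0.4, 1.4]
gripper_width: 0.0622
```

{"name": "carry_out", "arguments": {
  "moves": [
    [0,30,0,0,0,0,100],
    [0,60,0,0,0,0,100],
    [0,60,0,0,0,0,100]
  ]
}}

```text
time_s: 24.85
tcp_pos: [0.4509, 0.0635, 0.3917]
eef_rot: [-122.9, 89.8, -33.6]
contact_force: [0.2, -0.0, 0.0]
gripper_width: 0.085
```

```bash
python3 - <<'E'
from h import *
x,T=pose()
for n in("scene","wrist","top"): cv2.imwrite(f"pics/{n}13.png",r.capture(n))
c=cam("wrist"); np.savez("w13.npz",K=c[0],R=c[1],t=c[2])
a=cv2.imread("pics/scene13.png");b=cv2.imread("pics/wrist13.png")
cv2.imwrite("pics/v13.png",np.hstack([cv2.resize(a[180:400,150:400],(400,352)),cv2.resize(b,(400,352))]))
E
```

```text
t 24.85 tcp [450.9  63.5 391.7] jaw yaw 179.29 jaw tilt z -0.003 tail [-0.003  0.002  1.   ] F [ 0.2 -0.   0. ] M [ 0.   -0.05  0.05] w 85.0 q [ 33.  -5.  -8.   0. -86. -34.]
```

View pics/v13.png

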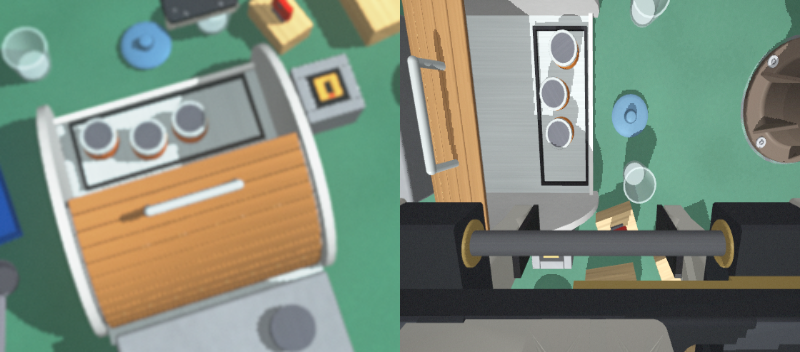

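```bash
cat >> h.py <<'E'
def tins(n,c,box,im,rr):
    g=cv2.cvtColor(im,cv2.COLOR_BGR2GRAY); x0,y0,x1,y1=box
    s=cv2.resize(g[y0:y1,x0:x1],None,fx=4,fy=4,interpolation=cv2.INTER_CUBIC)
    H=cv2.HoughCircles(cv2.GaussianBlur(s,(5,5),0),cv2.HOUGH_GRADIENT,1.5,rr*6,param1=120,param2=25,minRadius=int(rr*4*.8),maxRadius=int(rr*4*1.2))
    if H is None: return
    for q in H[0][:6]:
        u=(x0+q[0]/4-.375,y0+q[1]/4-.375); print(n,np.round(u,1),round(q[2]/4,1),ray(c,u,.064)[0].round(4))
E
python3 - <<'E'
from h import *
d=np.load("w13.npz"); c=(d["K"],d["R"],d["t"])
f=c[0][0,0]; C=-c[1].T@c[2]; print(C)
tins("wrist",c,(185,30,265,220),cv2.imread("pics/wrist13.png"),324*.028/(C[2]-.064))
tins("scene",cam("scene"),(190,225,310,300),cv2.imread("pics/scene13.png"),535*.028/1.32)
tins("top",cam("top"),(250,170,370,220),cv2.imread("pics/top13.png"),491*.028/1.5)
for n,cc,U in (("w",c,[(228,57),(213,113),(221,159)]),("s",cam("scene"),[(212.5,265.6),(243,265.6),(268,254.4)])): print(n,ray(cc,U,.064).round(4).tolist())
E
```

```text
[ 0.44911943 -0.01064676  0.55027983]
wrist [229.4  56.1] 18.7 [ 0.5133 -0.0972  0.064 ]
wrist [218.2 112.7] 19.1 [ 0.5335 -0.0228  0.064 ]
wrist [222.7 158.4] 16.6 [0.5309 0.0427 0.064 ]
wrist [242.6 136.3] 16.2 [0.4999 0.0109 0.064 ]
wrist [241.1  90.6] 18.7 [ 0.4993 -0.0522  0.064 ]
scene [211.2 264.6] 11.6 [ 0.5184 -0.0916  0.064 ]
scene [242.3 264.6] 11.4 [ 0.5413 -0.0196  0.064 ]
scene [268.2 254.1] 11.2 [0.535  0.0483 0.064 ]
top [314.7 184.4] 9.3 [ 0.5305 -0.0186  0.064 ]
top [338.7 190.1] 7.6 [ 0.5135 -0.093   0.064 ]
top [293.7 182.2] 10.5 [0.5369 0.0466 0.064 ]
top [268.9 191.6] 8.9 [0.5063 0.1229 0.064 ]
top [315.1 201.3] 7.6 [ 0.4772 -0.0197  0.064 ]
w [[0.5154, -0.096, 0.064], [0.541, -0.0224, 0.064], [0.5334, 0.0435, 0.064]]
s [[0.5219, -0.0893, 0.064], [0.5443, -0.0187, 0.064], [0.5357, 0.0476, 0.064]]
```

{"name": "carry_out", "arguments": {
  "moves": [
    [15,-40,0,0,0,0,100],
    [30,-80,0,0,0,0,100],
    [45,-120,-30,0,0,0,100],
    [63,-158,-70,0,0,0,100],
    [63,-158,-110,0,0,0,100]
  ],
  "squeeze": 30
}}

```text
time_s: 25.5
tcp_pos: [0.5163, -0.1004, 0.281]
eef_rot: [-133.9, 89.7, -44.9]
contact_force: [0.1, -0.3, -1.3]
gripper_width: 0.0876
```

{"name": "carry_out", "arguments": {
  "moves": [
    [0,0,-40,0,0,0,100],
    [0,0,-80,0,0,0,100],
    [0,0,-80,0,0,0,100]
  ]
}}

```text
time_s: 25.8
tcp_pos: [0.5109, -0.0979, 0.196]
eef_rot: [115.0, 89.5, -156.1]
contact_force: [-0.7, 0.1, -1.0]
gripper_width: 0.0877
```

```bash
python3 - <<'E'
from h import *
x,T=pose()
w=r.capture("wrist"); c=cam("wrist"); cv2.imwrite("pics/wrist14.png",w); n=r.capture("scene"); cv2.imwrite("pics/scene14.png",n)
C=-c[1].T@c[2]; print(C,proj(c,[[.514,-.095,.064],[.537,-.021,.064],[.534,.045,.064]]).round(0).tolist(), 324*.028/(C[2]-.064))
cv2.imwrite("pics/v14.png",np.hstack([cv2.resize(n[180:330,150:350],(400,300)),cv2.resize(w,(400,300))]))
E
```

```text
t 25.8 tcp [510.9 -97.9 196. ] jaw yaw 178.99 jaw tilt z 0.009 tail [0.009 0.004 1.   ] F [-0.7  0.1 -1. ] M [0.03 0.03 0.03] w 87.7 q [ 11.   8. -21.   0. -62. -12.]
[ 0.51152996 -0.16965529  0.35864058] [[274.0, 204.0], [252.0, 276.0], [258.0, 333.0]] 30.7900565759928
```

View pics/v14.png

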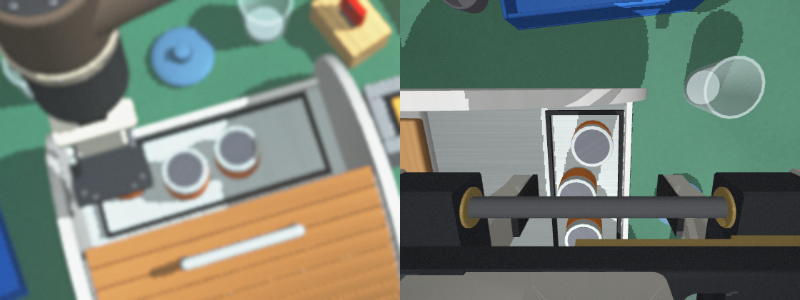

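```bash
python3 - <<'E'
from h import *
c=cam("wrist"); tins("w",c,(200,150,330,260),cv2.imread("pics/wrist14.png"),30.8)
pose()
E
```

```text
w [268.1 204.2] 28.6 [ 0.522  -0.0936  0.064 ]
w [250.1 259.7] 26.4 [ 0.5412 -0.0372  0.064 ]
t 25.9 tcp [514.9 -97.6 202. ] jaw yaw 179.11 jaw tilt z -0.001 tail [-0.001  0.005  1.   ] F [ 0.4 -0.   1.4] M [ 0.13 -0.14  0.  ] w 87.3 q [ 11.   7. -21.   0. -62. -12.]
```

{"name": "carry_out", "arguments": {
  "moves": [
    [4,2.5,-40,0,0,0,100],
    [4,2.5,-80,0,0,0,100],
    [4,2.5,-120,0,0,0,100],
    [4,2.5,-150,0,0,0,100],
    [4,2.5,-162,0,0,0,100]
  ]
}}

```text
time_s: 26.4
tcp_pos: [0.5194, -0.0942, 0.0391]
eef_rot: [-156.5, 89.8, -67.3]
contact_force: [-0.6, 0.5, 0.8]
gripper_width: 0.0878
```

{"name": "carry_out", "arguments": {
  "moves": [
    [0,0,0,0,0,0,60],
    [0,0,0,0,0,0,50],
    [0,0,0,0,0,0,40],
    [0,0,0,0,0,0,40],
    [0,0,0,0,0,0,40]
  ]
}}

```text
time_s: 26.9
tcp_pos: [0.5189, -0.0943, 0.0404]
eef_rot: [-140.7, 89.8, -51.6]
contact_force: [-3.4, 0.7, 8.4]
gripper_width: 0.0555
```

```bash
python3 -c "
from h import *
pose()"
```

```text
t 26.9 tcp [518.9 -94.3  40.4] jaw yaw 179.13 jaw tilt z -0.003 tail [-0.003  0.003  1.   ] F [-3.4  0.7  8.4] M [ 0.58  1.14 -0.04] w 55.5 q [ 11.  18. -31.   0. -40. -12.]
```

{"name": "carry_out", "arguments": {
  "moves": [
    [0,0,20,0,0,0,40],
    [0,0,65,0,0,0,40],
    [0,0,115,0,0,0,40],
    [0,0,165,0,0,0,40],
    [0,0,215,0,0,0,40]
  ]
}}

```text
time_s: 27.4
tcp_pos: [0.518, -0.0944, 0.2568]
eef_rot: [-146.1, 89.8, -57.0]
contact_force: [1.3, 0.4, -2.0]
gripper_width: 0.0558
```

```bash
python3 - <<'E'
from h import *
pose()
n=r.capture("scene"); tins("scene",cam("scene"),(190,225,310,300),n,535*.028/1.32); cv2.imwrite("pics/scene15.png",n)
# tote: inner/outer edges
for nm,im in (("scene",cv2.imread("pics/scene0.png")),("top",cv2.imread("pics/top0.png"))):
    h,s,v=hsv(im); m=(h>100)&(h<125)&(s>150)&(v>60); b=blobs(m,500)[0]
    q=cv2.approxPolyDP(cv2.convexHull(b),6,True)[:,0]; print(nm,q.tolist(),ray(cam(nm),q,.055)[:,:2].round(3).tolist(),ray(cam(nm),q,.0)[:,:2].round(3).tolist())
E
```

```text
t 27.4 tcp [518.  -94.4 256.8] jaw yaw 179.13 jaw tilt z -0.002 tail [-0.002  0.003  1.   ] F [ 1.3  0.4 -2. ] M [ 0.09 -0.36  0.02] w 55.8 q [ 11.   5. -15.   0. -69. -12.]
scene [241.9 264.2] 11.8 [ 0.5401 -0.0202  0.064 ]
scene [268.2 254.1] 11.1 [0.535  0.0483 0.064 ]
scene [221.7 237.6] 12.9 [ 0.46   -0.0487  0.064 ]
scene [213.1 281.1] 12.0 [ 0.5592 -0.0981  0.064 ]
scene [[129, 234], [162, 326], [60, 363], [36, 269]] [[0.378, -0.266], [0.625, -0.242], [0.636, -0.484], [0.398, -0.501]] [[0.357, -0.276], [0.614, -0.25], [0.625, -0.503], [0.377, -0.521]]
top [[461, 155], [472, 229], [392, 236], [386, 161]] [[0.633, -0.482], [0.398, -0.503], [0.373, -0.256], [0.611, -0.244]] [[0.65, -0.503], [0.405, -0.524], [0.38, -0.268], [0.627, -0.256]]
```

{"name": "carry_out", "arguments": {
  "moves": [
    [0,-45,0,0,0,0,40],
    [0,-90,0,0,0,0,40],
    [0,-135,0,0,0,0,40],
    [-2,-180,0,0,0,0,40],
    [-3,-225,0,0,0,0,40]
  ]
}}

```text
time_s: 27.95
tcp_pos: [0.5152, -0.3209, 0.2542]
eef_rot: [-149.5, 89.8, -60.3]
contact_force: [1.5, 0.3, -0.8]
gripper_width: 0.0552
```

{"name": "carry_out", "arguments": {
  "moves": [
    [-1,-45,0,0,0,0,40],
    [-2,-90,-20,0,0,0,40],
    [-3,-121,-60,0,0,0,40],
    [-3,-121,-105,0,0,0,40],
    [-3,-121,-150,0,0,0,40]
  ]
}}

```text
time_s: 28.45
tcp_pos: [0.5118, -0.4415, 0.1022]
eef_rot: [-150.6, 89.8, -61.6]
contact_force: [0.6, -0.8, -1.9]
gripper_width: 0.0555
```

```bash
python3 - <<'E'
from h import *
pose()
E
```

```text
t 28.45 tcp [ 511.8 -441.5  102.2] jaw yaw 178.99 jaw tilt z -0.002 tail [-0.002  0.003  1.   ] F [ 0.6 -0.8 -1.9] M [ 0.13 -0.13 -0.04] w 55.5 q [-24.  26.  -8.   0. -56.  23.]
```

{"name": "carry_out", "arguments": {
  "moves": [
    [0,0,-30,0,0,0,40],
    [0,0,-50,0,0,0,40],
    [0,0,-60,0,0,0,40],
    [0,0,-65,0,0,0,40],
    [0,0,-67,0,0,0,40]
  ]
}}

```text
time_s: 28.95
tcp_pos: [0.513, -0.4405, 0.0376]
eef_rot: [-151.1, 89.7, -62.0]
contact_force: [0.8, -0.2, -0.4]
gripper_width: 0.0553
```

{"name": "carry_out", "arguments": {
  "moves": [
    [0,0,-1,0,0,0,40],
    [0,0,-2,0,0,0,40]
  ]
}}

```text
time_s: 29.15
tcp_pos: [0.5134, -0.4406, 0.0365]
eef_rot: [-142.3, 89.7, -53.1]
contact_force: [-0.4, 0.6, -1.1]
gripper_width: 0.0554
```

{"name": "carry_out", "arguments": {
  "moves": [
    [0,0,-1,0,0,0,40],
    [0,0,-2,0,0,0,40],
    [0,0,-3,0,0,0,40],
    [0,0,-4,0,0,0,40]
  ]
}}

```text
time_s: 29.55
tcp_pos: [0.5129, -0.4405, 0.0334]
eef_rot: [-153.1, 89.7, -64.0]
contact_force: [-5.0, 6.3, 19.3]
gripper_width: 0.0551
```

{"name": "carry_out", "arguments": {
  "moves": [
    [0,0,1.5,0,0,0,40],
    [0,0,1.5,0,0,0,80],
    [0,0,1.5,0,0,0,80],
    [0,0,1.5,0,0,0,85],
    [0,0,1.5,0,0,0,85]
  ]
}}

```text
time_s: 30.05
tcp_pos: [0.5126, -0.4403, 0.0325]
eef_rot: [-159.1, 89.8, -69.9]
contact_force: [-0.1, 0.6, 0.4]
gripper_width: 0.0736
```

{"name": "carry_out", "arguments": {
  "moves": [
    [0,0,25,0,0,0,85],
    [0,0,70,0,0,0,100],
    [0,0,120,0,0,0,100],
    [0,0,170,0,0,0,100],
    [0,40,210,0,0,0,100]
  ]
}}

```text
time_s: 30.55
tcp_pos: [0.5131, -0.4076, 0.2414]
eef_rot: [-146.9, 89.6, -57.9]
contact_force: [1.1, 0.3, -0.4]
gripper_width: 0.0874
```

```bash
python3 - <<'E'
from h import *
pose()
n=r.capture("scene"); cv2.imwrite("pics/scene16.png",n); t=r.capture("top"); cv2.imwrite("pics/top16.png",t)
tins("scene",cam("scene"),(190,225,310,300),n,535*.028/1.32)
tins("top",cam("top"),(250,170,370,220),t,491*.028/1.5)
tins("tote",cam("scene"),(40,230,160,360),n,535*.028/1.32)
E
```

```text
t 30.55 tcp [ 513.1 -407.6  241.4] jaw yaw 178.98 jaw tilt z -0.004 tail [-0.004  0.006  1.   ] F [ 1.1  0.3 -0.4] M [ 0.17 -0.22  0.04] w 87.4 q [-21.  18.  -1.   0. -70.  20.]
scene [268.2 254.1] 11.2 [0.535  0.0483 0.064 ]
scene [241.6 263.8] 12.4 [ 0.5389 -0.0208  0.064 ]
top [293.3 185.9] 9.2 [0.525  0.0476 0.064 ]
top [314.3 184.4] 8.9 [ 0.5305 -0.0175  0.064 ]
tote [ 70.9 306.3] 11.9 [ 0.5164 -0.4341  0.064 ]
```

{"name": "carry_out", "arguments": {
  "moves": [
    [3,45,15,0,0,0,100],
    [6,90,15,0,0,0,100],
    [9,135,15,0,0,0,100],
    [12,180,15,0,0,0,100],
    [15,225,15,0,0,0,100]
  ]
}}

```text
time_s: 31.15
tcp_pos: [0.5273, -0.1783, 0.2529]
eef_rot: [-156.8, 89.8, -67.7]
contact_force: [0.7, 0.3, 0.9]
gripper_width: 0.0878
```

{"name": "carry_out", "arguments": {
  "moves": [
    [4,45,0,0,0,0,100],
    [8,90,0,0,0,0,100],
    [11,135,0,0,0,0,100],
    [11,160,-30,0,0,0,100],
    [11,160,-56,0,0,0,100]
  ]
}}

```text
time_s: 31.65
tcp_pos: [0.5389, -0.0169, 0.1966]
eef_rot: [-126.9, 89.8, -37.6]
contact_force: [-0.6, 0.5, -1.4]
gripper_width: 0.0877
```

{"name": "carry_out", "arguments": {
  "moves": [
    [0,0,0,0,0,0,100]
  ]
}}

```text
time_s: 31.75
tcp_pos: [0.5362, -0.0194, 0.1936]
eef_rot: [132.7, 89.6, -138.1]
contact_force: [-0.3, -0.1, 0.7]
gripper_width: 0.0881
```

```bash
python3 - <<'E'
from h import *
pose(); w=r.capture("wrist"); c=cam("wrist"); pose()
print(proj(c,[[.54,-.0225,.064]]).round(0)); tins("w",c,(200,150,330,260),w,30)
E
```

```text
t 31.75 tcp [536.2 -19.4 193.6] jaw yaw 179.2 jaw tilt z 0.005 tail [0.005 0.004 1.   ] F [-0.3 -0.1  0.7] M [ 0.02  0.05 -0.02] w 88.1 q [ 19.   9. -19.   0. -62. -20.]
t 31.8 tcp [537.6 -20.  195.9] jaw yaw 179.17 jaw tilt z 0.002 tail [0.002 0.005 1.   ] F [-0.1  0.4  0.9] M [ 0.06 -0.06  0.01] w 87.6 q [ 19.   9. -19.   0. -62. -20.]
[[272. 199.]]
w [271.1 198.6] 24.6 [ 0.5413 -0.0229  0.064 ]
w [278.9 251.8] 26.4 [0.5347 0.0299 0.064 ]
w [201.7 183.9] 35.8 [ 0.6041 -0.0376  0.064 ]
```

{"name": "carry_out", "arguments": {
  "moves": [
    [10,5,45,0,0,0,0],
    [40,15,80,0,0,0,0],
    [75,25,105,0,0,0,0],
    [105,30,90,0,0,0,0],
    [105,30,50,0,0,0,0]
  ]
}}

```text
time_s: 32.3
tcp_pos: [0.6497, 0.01, 0.252]
eef_rot: [-100.7, 89.3, -11.6]
contact_force: [0.5, 0.4, -1.1]
gripper_width: 0.0534
```

{"name": "carry_out", "arguments": {
  "moves": [
    [0,0,-25,0,0,0,0],
    [0,0,-25,0,0,0,0],
    [6,0,-25,0,0,0,0],
    [12,0,-25,0,0,0,0],
    [18,0,-25,0,0,0,0]
  ]
}}

```text
time_s: 32.8
tcp_pos: [0.6733, 0.009, 0.2382]
eef_rot: [-94.3, 88.1, -5.1]
contact_force: [1.9, 1.5, 45.7]
gripper_width: 0.0134
```

```bash
python3 -c "
from h import *
pose()"
```

```text
t 32.8 tcp [673.3   9.  238.2] jaw yaw 179.25 jaw tilt z -0.033 tail [-0.033  0.003  0.999] F [ 1.9  1.5 45.7] M [ 0.77 -1.98  0.05] w 13.4 q [ 18.  19.  -1.   1. -69. -19.]
```

{"name": "carry_out", "arguments": {
  "moves": [
    [0,0,15,0,0,0,0],
    [-15,0,25,0,0,0,0],
    [-35,0,25,0,0,0,0],
    [-35,0,25,0,0,0,0],
    [-35,0,25,0,0,0,0]
  ]
}}

```text
time_s: 33.3
tcp_pos: [0.6272, 0.0093, 0.249]
eef_rot: [-127.8, 89.7, -38.7]
contact_force: [0.4, 0.5, 0.6]
gripper_width: 0.0002
```

```bash
python3 - <<'E'
from h import *
pose(); n=r.capture("scene"); t=r.capture("top")
cv2.imwrite("pics/scene17.png",n); cv2.imwrite("pics/top17.png",t)
for nm,im,ref in (("scene",n,"scene16"),("top",t,"top16")):
    for k,i in ((nm,im),(ref,cv2.imread(f"pics/{ref}.png"))):
        c=cam(nm); h,s,v=hsv(i); g=(s<50)&(v>170)
        for b in blobs(g,60):
            rc=cv2.minAreaRect(b); X=ray(c,rc[0],.236)[0]
            if abs(X[0]-.68)<.06 and abs(X[1]-.01)<.06 and max(rc[1])<80: print(k,np.round(rc[0],1),np.round(rc[1],1),X.round(4))
E
```

```text
t 33.3 tcp [627.2   9.3 249. ] jaw yaw 179.08 jaw tilt z -0.004 tail [-0.004  0.003  1.   ] F [0.4 0.5 0.6] M [ 0.1  -0.11  0.  ] w 0.2 q [ 19.  15.  -4.   0. -71. -20.]
scene16 [271.1 303.2] [ 5.9 63.2] [0.6829 0.0095 0.236 ]
top16 [308.9 118. ] [10.9 46. ] [0.682  0.0085 0.236 ]
```

{"name": "carry_out", "arguments": {
  "moves": [
    [0,0,-15,0,0,0,0],
    [5,0,-26,0,0,0,0],
    [15,0,-26,0,0,0,0],
    [22,0,-26,0,0,0,0],
    [28,0,-26,0,0,0,0]
  ]
}}

```text
time_s: 33.9
tcp_pos: [0.656, 0.01, 0.2213]
eef_rot: [-154.2, 89.8, -65.0]
contact_force: [-1.2, 0.7, -1.0]
gripper_width: 0.0003
```

{"name": "carry_out", "arguments": {
  "moves": [
    [4,0,0,0,0,0,0],
    [8,0,0,0,0,0,0],
    [11,0,-0.5,0,0,0,0],
    [14,0,-1,0,0,0,0]
  ]
}}

```text
time_s: 34.3
tcp_pos: [0.6689, 0.0101, 0.2203]
eef_rot: [-151.9, 89.8, -62.8]
contact_force: [-0.4, -0.4, -0.2]
gripper_width: 0.0004
```

```bash
python3 -c "
from h import *
pose()"
```

```text
t 34.3 tcp [668.9  10.1 220.3] jaw yaw 179.12 jaw tilt z -0.002 tail [-0.002  0.003  1.   ] F [-0.4 -0.4 -0.2] M [ 0.1  -0.04  0.  ] w 0.4 q [ 18.  20.  -1.   0. -69. -19.]
```

{"name": "carry_out", "arguments": {
  "moves": [
    [3,0,0,0,0,0,0],
    [6,0,0,0,0,0,0],
    [9,0,0,0,0,0,0],
    [9,0,0,0,0,0,0]
  ]
}}

```text
time_s: 34.7
tcp_pos: [0.6697, 0.0099, 0.2201]
eef_rot: [108.7, 89.2, -162.2]
contact_force: [-32.2, 5.4, 18.3]
gripper_width: 0.0005
```

```bash
python3 -c "
from h import *
pose()"
```

```text
t 34.7 tcp [669.7   9.9 220.1] jaw yaw 179.13 jaw tilt z 0.013 tail [0.013 0.004 1.   ] F [-32.2   5.4  18.3] M [2.160e+00 1.136e+01 1.000e-02] w 0.5 q [ 17.  21.   0.   0. -70. -18.]
```

{"name": "carry_out", "arguments": {
  "moves": [
    [-15,0,0,0,0,0,0],
    [-40,0,20,0,0,0,30],
    [-80,10,20,0,0,0,60],
    [-115,25,20,0,0,0,100],
    [-142,36,0,0,0,0,100]
  ]
}}

```text
time_s: 35.2
tcp_pos: [0.5356, 0.0467, 0.2228]
eef_rot: [-102.8, 89.6, -13.7]
contact_force: [0.5, 0.1, 0.3]
gripper_width: 0.0272
```

{"name": "carry_out", "arguments": {
  "moves": [
    [0,0,-15,0,-0.05,0,100],
    [0,0,-20,0,-0.05,0,100],
    [0,0,-20,0,-0.05,0,100]
  ]
}}

```text
time_s: 35.5
tcp_pos: [0.5354, 0.046, 0.2002]
eef_rot: [-93.5, 87.1, -4.3]
contact_force: [-0.6, 0.3, 1.0]
gripper_width: 0.0507
```

```bash
python3 - <<'E'
from h import *
pose(); w=r.capture("wrist"); c=cam("wrist"); pose()
print(proj(c,[[.536,.0458,.064]]).round(0)); tins("w",c,(200,140,330,260),w,30)
n=r.capture("scene"); cv2.imwrite("pics/scene18.png",n)
h,s,v=hsv(n); g=(s<50)&(v>170)
for b in blobs(g,60):
    rc=cv2.minAreaRect(b); X=ray(cam("scene"),rc[0],.236)[0]
    if abs(X[0]-.68)<.06 and abs(X[1]-.01)<.06 and max(rc[1])<80: print(np.round(rc[0],1),np.round(rc[1],1),X.round(4))
E
```

```text
t 35.5 tcp [535.4  46.  200.2] jaw yaw 179.16 jaw tilt z -0.051 tail [-0.051  0.004  0.999] F [-0.6  0.3  1. ] M [0.09 0.03 0.06] w 50.7 q [ 27.   7. -22.   2. -59. -29.]
t 35.55 tcp [536.2  46.1 200.7] jaw yaw 179.15 jaw tilt z -0.051 tail [-0.051  0.004  0.999] F [-0.   0.2 -0.9] M [0.1  0.08 0.01] w 54.8 q [ 27.   7. -22.   2. -59. -29.]
[[283. 200.]]
w [286.1 200.6] 24.4 [0.5333 0.0465 0.064 ]
[272.1 307.3] [ 6.  63.9] [0.6917 0.0091 0.236 ]
```

{"name": "carry_out", "arguments": {
  "moves": [
    [-2.5,0,-20,0,0,0,100],
    [-2.5,0,-50,0,0,0,100],
    [-2.5,0,-80,0,0,0,100],
    [-2.5,0,-110,0,0,0,100],
    [-2.5,0,-135,0,0,0,100]
  ]
}}

```text
time_s: 36.1
tcp_pos: [0.5341, 0.0459, 0.064]
eef_rot: [-93.2, 87.1, -4.1]
contact_force: [0.1, 0.1, -0.8]
gripper_width: 0.0875
```

```bash
python3 -c "
from h import *
pose()"
```

```text
t 36.1 tcp [534.1  45.9  64. ] jaw yaw 179.08 jaw tilt z -0.051 tail [-0.051  0.004  0.999] F [ 0.1  0.1 -0.8] M [0.06 0.15 0.01] w 87.5 q [ 27.  16. -32.   2. -40. -30.]
```

Now down 23 more, straighten the lean, and close.

{"name": "carry_out", "arguments": {
  "moves": [
    [0,0,-15,0,0,0,100],
    [0,0,-23,0,0.02,0,100],
    [0,0,-23,0,0.03,0,80],
    [0,0,-23,0,0.03,0,60],
    [0,0,-23,0,0.03,0,40]
  ]
}}

```text
time_s: 36.6
tcp_pos: [0.5342, 0.0463, 0.043]
eef_rot: [-96.1, 88.7, -7.0]
contact_force: [-1.4, 0.3, 0.7]
gripper_width: 0.0693
```

{"name": "carry_out", "arguments": {
  "moves": [
    [0,0,0,0,0,0,40],
    [0,0,0,0,0,0,40],
    [0,0,0,0,0,0,40]
  ]
}}

```text
time_s: 36.9
tcp_pos: [0.5335, 0.0462, 0.0428]
eef_rot: [-97.0, 88.7, -7.9]
contact_force: [-0.8, -0.7, 4.8]
gripper_width: 0.0556
```

```bash
python3 -c "
from h import *
pose()"
```

```text
t 36.9 tcp [533.5  46.2  42.8] jaw yaw 179.14 jaw tilt z -0.023 tail [-0.023  0.003  1.   ] F [-0.8 -0.7  4.8] M [ 0.04  0.25 -0.01] w 55.6 q [ 26.  18. -31.   1. -39. -28.]
```

{"name": "carry_out", "arguments": {
  "moves": [
    [0,0,20,0,0.023,0,40],
    [0,0,65,0,0.023,0,40],
    [0,0,115,0,0.023,0,40],
    [0,0,165,0,0.023,0,40],
    [0,0,213,0,0.023,0,40]
  ]
}}

```text
time_s: 37.4
tcp_pos: [0.5325, 0.0459, 0.2574]
eef_rot: [159.9, 89.8, -110.9]
contact_force: [3.2, 1.6, -1.1]
gripper_width: 0.0553
```

{"name": "carry_out", "arguments": {
  "moves": [
    [-4,-45,0,0,0,0,40],
    [-8,-90,0,0,0,0,40],
    [-12,-135,0,0,0,0,40],
    [-16,-180,0,0,0,0,40],
    [-20,-225,0,0,0,0,40]
  ]
}}

```text
time_s: 37.9
tcp_pos: [0.5124, -0.1804, 0.2552]
eef_rot: [159.6, 89.8, -111.3]
contact_force: [1.4, -0.0, -0.9]
gripper_width: 0.0554
```

{"name": "carry_out", "arguments": {
  "moves": [
    [-4,-45,0,0,0,0,40],
    [-8,-90,0,0,0,0,40],
    [-12,-125,-20,0,0,0,40],
    [-12,-125,-65,0,0,0,40],
    [-12,-125,-110,0,0,0,40]
  ]
}}

```text
time_s: 38.4
tcp_pos: [0.5007, -0.3052, 0.1442]
eef_rot: [-173.8, 89.8, -84.8]
contact_force: [1.2, 1.0, -2.6]
gripper_width: 0.0557
```

```bash
python3 - <<'E'
from h import *
pose(); n=r.capture("scene"); tins("tote",cam("scene"),(40,230,160,360),n,535*.028/1.32);tins("scene",cam("scene"),(190,225,310,300),n,535*.028/1.32)
E
```

```text
t 38.4 tcp [ 500.7 -305.2  144.2] jaw yaw 178.97 jaw tilt z -0.0 tail [-0.     0.004  1.   ] F [ 1.2  1.  -2.6] M [ 0.17 -0.13  0.05] w 55.7 q [-12.  16. -17.   0. -57.  11.]
scene [241.9 266.1] 10.2 [ 0.5446 -0.0215  0.064 ]
scene [225.4 272.1] 9.4 [ 0.5468 -0.0637  0.064 ]
```

Down to ~37.5 first, then ease to contact.

{"name": "carry_out", "arguments": {
  "moves": [
    [0,0,-45,0,0,0,40],
    [0,0,-80,0,0,0,40],
    [0,0,-98,0,0,0,40],
    [0,0,-104,0,0,0,40],
    [0,0,-106,0,0,0,40]
  ]
}}

```text
time_s: 38.95
tcp_pos: [0.5014, -0.3039, 0.0394]
eef_rot: [152.3, 89.8, -118.6]
contact_force: [0.6, 0.9, -0.2]
gripper_width: 0.0555
```

{"name": "carry_out", "arguments": {
  "moves": [
    [0,0,-1,0,0,0,40],
    [0,0,-1.5,0,0,0,40],
    [0,0,-2,0,0,0,40],
    [0,0,-2.5,0,0,0,40]
  ]
}}

```text
time_s: 39.35
tcp_pos: [0.5016, -0.3041, 0.0374]
eef_rot: [177.6, 89.8, -93.2]
contact_force: [-0.1, 0.1, -0.9]
gripper_width: 0.055
```

{"name": "carry_out", "arguments": {
  "moves": [
    [0,0,-1,0,0,0,40],
    [0,0,-1.5,0,0,0,40],
    [0,0,-2,0,0,0,40],
    [0,0,-2.5,0,0,0,40]
  ]
}}

```text
time_s: 39.75
tcp_pos: [0.5014, -0.3043, 0.0362]
eef_rot: [173.8, 89.7, -97.1]
contact_force: [-6.2, 4.5, 20.0]
gripper_width: 0.0555
```

{"name": "carry_out", "arguments": {
  "moves": [
    [0,0,1.5,0,0,0,40],
    [0,0,1.5,0,0,0,80],
    [0,0,1.5,0,0,0,80],
    [0,0,1.5,0,0,0,85],
    [0,0,1.5,0,0,0,85]
  ]
}}

```text
time_s: 40.25
tcp_pos: [0.5011, -0.304, 0.0354]
eef_rot: [153.5, 89.8, -117.4]
contact_force: [-0.4, 0.2, 0.2]
gripper_width: 0.0741
```

{"name": "carry_out", "arguments": {
  "moves": [
    [0,0,25,0,0,0,85],
    [0,0,70,0,0,0,100],
    [0,0,120,0,0,0,100],
    [0,0,170,0,0,0,100],
    [0,0,220,0,0,0,100]
  ]
}}

```text
time_s: 40.75
tcp_pos: [0.5008, -0.3039, 0.2577]
eef_rot: [158.5, 89.8, -112.4]
contact_force: [0.8, -0.1, -1.0]
gripper_width: 0.0875
```

{"name": "carry_out", "arguments": {
  "moves": [
    [5,40,0,0,0,-0.14,100],
    [10,80,0,0,0,-0.28,100],
    [15,120,0,0,0,-0.42,100],
    [20,160,0,0,0,-0.56,100],
    [25,200,0,0,0,-0.7,100]
  ]
}}

```text
time_s: 41.25
tcp_pos: [0.526, -0.1024, 0.2557]
eef_rot: [158.4, 89.8, -152.9]
contact_force: [0.5, -0.1, 0.1]
gripper_width: 0.0876
```

{"name": "carry_out", "arguments": {
  "moves": [
    [5,30,0,0,0,-0.14,100],
    [10,60,0,0,0,-0.28,100],
    [14,82,0,0,0,-0.42,100],
    [14,82,-20,0,0,-0.56,100],
    [14,82,-50,0,0,-0.7,100]
  ]
}}

```text
time_s: 41.75
tcp_pos: [0.5414, -0.0208, 0.2065]
eef_rot: [81.1, 89.9, 89.8]
contact_force: [-0.7, 0.0, -0.5]
gripper_width: 0.0877
```

{"name": "carry_out", "arguments": {
  "moves": [
    [0,0,0,0,0,-0.14,100],
    [0,0,0,0,0,-0.17,100],
    [0,0,0,0,0,-0.17,100]
  ]
}}

```text
time_s: 42.05
tcp_pos: [0.5405, -0.022, 0.206]
eef_rot: [154.4, 89.8, 153.7]
contact_force: [0.0, -0.4, 0.5]
gripper_width: 0.0875
```

```bash
python3 - <<'E'
from h import *
pose(); w=r.capture("wrist"); c=cam("wrist"); pose(); cv2.imwrite("pics/wrist20.png",w)
print(proj(c,[[.541,-.0227,.064]]).round(0)); tins("w",c,(200,140,340,260),w,30)
n=r.capture("scene"); cv2.imwrite("pics/scene20.png",n); tins("tote",cam("scene"),(40,230,160,360),n,535*.028/1.32);tins("scene",cam("scene"),(190,225,310,300),n,535*.028/1.32)
E
```

```text
t 42.05 tcp [540.5 -22.  206. ] jaw yaw 89.31 jaw tilt z 0.001 tail [ 0.003 -0.001  1.   ] F [ 0.  -0.4  0.5] M [-0.02 -0.18 -0.01] w 87.5 q [  18.    9.  -18.   -0.  -63. -109.]
t 42.1 tcp [540.6 -21.9 206.2] jaw yaw 89.36 jaw tilt z 0.002 tail [ 0.002 -0.002  1.   ] F [ 0.4 -0.2 -0.3] M [-0.02 -0.18  0.07] w 87.4 q [  18.    9.  -18.   -0.  -63. -109.]
[[276. 200.]]
w [275.6 197.6] 27.9 [ 0.539  -0.0231  0.064 ]
tote [ 68.7 307.1] 11.4 [ 0.5166 -0.4394  0.064 ]
scene [242.3 263.4] 12.4 [ 0.5386 -0.0188  0.064 ]
```

{"name": "carry_out", "arguments": {
  "moves": [
    [0,-1,-40,0,0,0,100],
    [0,-1,-80,0,0,0,100],
    [0,-1,-120,0,0,0,100],
    [0,-1,-150,0,0,0,100],
    [0,-1,-165,0,0,0,100]
  ]
}}

```text
time_s: 42.65
tcp_pos: [0.539, -0.0234, 0.0384]
eef_rot: [171.9, 89.6, 171.1]
contact_force: [-0.5, -0.0, 0.4]
gripper_width: 0.0873
```

{"name": "carry_out", "arguments": {
  "moves": [
    [0,0,0,0,0,0,60],
    [0,0,0,0,0,0,50],
    [0,0,0,0,0,0,40],
    [0,0,0,0,0,0,40],
    [0,0,0,0,0,0,40]
  ]
}}

```text
time_s: 43.15
tcp_pos: [0.5409, -0.0226, 0.0418]
eef_rot: [121.4, 89.9, 120.6]
contact_force: [-1.4, 1.2, 4.3]
gripper_width: 0.0554
```

```bash
python3 -c "
from h import *
pose()
n=cv2.imread('pics/scene20.png')
cv2.imwrite('pics/z.png',n[220:370,30:170])
h,s,v=hsv(n); m=(h>100)&(h<125)&(s>150)&(v>60)
q=np.zeros(m.shape,np.uint8); cv2.fillConvexPoly(q,np.array([[129,234],[162,326],[60,363],[36,269]]),1)
q=cv2.erode(q,np.ones((5,5)))
for b in blobs((q>0)&~m,40): print(cv2.boundingRect(b),cv2.contourArea(b))
"
```

```text
t 43.15 tcp [540.9 -22.6  41.8] jaw yaw 89.19 jaw tilt z 0.002 tail [ 0.001 -0.002  1.   ] F [-1.4  1.2  4.3] M [0.53 0.2  0.01] w 55.4 q [  18.   19.  -29.   -0.  -42. -109.]
(58, 294, 32, 28) 649.5
(113, 273, 30, 28) 583.0
```

{"name": "carry_out", "arguments": {
  "moves": [
    [0,0,20,0,0,0,40],
    [0,0,65,0,0,0,40],
    [0,0,115,0,0,0,40],
    [0,0,165,0,0,0,40],
    [0,0,215,0,0,0,40]
  ]
}}

```text
time_s: 43.65
tcp_pos: [0.5394, -0.0231, 0.258]
eef_rot: [149.9, 89.8, 149.1]
contact_force: [2.4, 0.0, -2.3]
gripper_width: 0.055
```

{"name": "carry_out", "arguments": {
  "moves": [
    [-4,-40,0,0,0,0.14,40],
    [-8,-80,0,0,0,0.28,40],
    [-12,-120,0,0,0,0.42,40],
    [-16,-160,0,0,0,0.56,40],
    [-20,-200,0,0,0,0.7,40]
  ]
}}

```text
time_s: 44.15
tcp_pos: [0.5194, -0.2243, 0.2559]
eef_rot: [153.6, 89.8, -166.7]
contact_force: [2.1, 0.5, -2.5]
gripper_width: 0.0555
```

{"name": "carry_out", "arguments": {
  "moves": [
    [-4,-40,0,0,0,0.14,40],
    [-8,-80,0,0,0,0.28,40],
    [-12,-120,0,0,0,0.42,40],
    [-15,-149,0,0,0,0.56,40],
    [-15,-149,-30,0,0,0.7,40]
  ]
}}

```text
time_s: 44.65
tcp_pos: [0.5061, -0.3764, 0.2289]
eef_rot: [-143.1, 89.5, -63.6]
contact_force: [0.6, 0.4, -2.1]
gripper_width: 0.0554
```

{"name": "carry_out", "arguments": {
  "moves": [
    [0,0,-30,0,0,0.14,40],
    [0,0,-70,0,0,0.17,40],
    [0,0,-80,0,0,0.17,40]
  ]
}}

```text
time_s: 44.95
tcp_pos: [0.5022, -0.3706, 0.1412]
eef_rot: [88.7, 89.6, 177.8]
contact_force: [-0.2, 0.5, -2.7]
gripper_width: 0.0557
```

```bash
python3 - <<'E'
from h import *
pose()
E
```

```text
t 44.95 tcp [ 502.2 -370.6  141.2] jaw yaw 179.07 jaw tilt z 0.008 tail [ 0.008 -0.     1.   ] F [-0.2  0.5 -2.7] M [0.16 0.06 0.04] w 55.7 q [-18.  20. -12.   0. -58.  17.]
```

{"name": "carry_out", "arguments": {
  "moves": [
    [2,-1,-40,0,0,0,40],
    [2,-1,-75,0,0,0,40],
    [2,-1,-92,0,0,0,40],
    [2,-1,-100,0,0,0,40],
    [2,-1,-103,0,0,0,40]
  ]
}}

```text
time_s: 45.45
tcp_pos: [0.5076, -0.3731, 0.043]
eef_rot: [159.4, 89.8, -111.5]
contact_force: [-0.2, 0.5, -0.9]
gripper_width: 0.055
```

{"name": "carry_out", "arguments": {
  "moves": [
    [0,0,0,0,0,0,40]
  ]
}}

```text
time_s: 45.55
tcp_pos: [0.508, -0.3733, 0.0437]
eef_rot: [177.5, 89.8, -93.4]
contact_force: [0.6, -0.1, -0.5]
gripper_width: 0.0552
```

```bash
python3 - <<'E'
from h import *
pose()
E
```

```text
t 45.55 tcp [ 508.  -373.3   43.7] jaw yaw 179.12 jaw tilt z 0.0 tail [0.    0.004 1.   ] F [ 0.6 -0.1 -0.5] M [ 0.07 -0.04 -0.03] w 55.2 q [-18.  26. -18.   0. -46.  17.]
```

{"name": "carry_out", "arguments": {
  "moves": [
    [0,0,-3,0,0,0,40],
    [0,0,-6,0,0,0,40],
    [0,0,-7,0,0,0,40],
    [0,0,-8,0,0,0,40],
    [0,0,-9,0,0,0,40]
  ]
}}

```text
time_s: 46.05
tcp_pos: [0.5073, -0.3731, 0.0348]
eef_rot: [162.5, 89.8, -108.4]
contact_force: [-3.5, 5.0, 14.6]
gripper_width: 0.0552
```

{"name": "carry_out", "arguments": {
  "moves": [
    [0,0,-0.5,0,0,0,40],
    [0,0,-1,0,0,0,40]
  ]
}}

```text
time_s: 46.25
tcp_pos: [0.5073, -0.3731, 0.0347]
eef_rot: [166.8, 89.7, -104.0]
contact_force: [-4.8, 6.9, 19.1]
gripper_width: 0.0554
```

{"name": "carry_out", "arguments": {
  "moves": [
    [0,0,1.5,0,0,0,40],
    [0,0,1.5,0,0,0,80],
    [0,0,1.5,0,0,0,80],
    [0,0,1.5,0,0,0,85],
    [0,0,1.5,0,0,0,85]
  ]
}}

```text
time_s: 46.75
tcp_pos: [0.5071, -0.373, 0.034]
eef_rot: [155.7, 89.8, -115.2]
contact_force: [0.0, 0.5, -0.1]
gripper_width: 0.0739
```

{"name": "carry_out", "arguments": {
  "moves": [
    [0,0,25,0,0,0,85],
    [0,0,70,0,0,0,85],
    [0,0,120,0,0,0,85],
    [0,0,170,0,0,0,60],
    [0,0,220,0,0,0,32]
  ]
}}

```text
time_s: 47.25
tcp_pos: [0.5068, -0.3728, 0.2562]
eef_rot: [158.8, 89.8, -112.1]
contact_force: [1.4, -1.6, 0.7]
gripper_width: 0.0637
```

{"name": "carry_out", "arguments": {
  "moves": [
    [15,40,20,0,-0.07,0,32],
    [35,80,45,0,-0.14,0,32],
    [55,120,60,0,-0.14,0,32],
    [80,160,60,0,-0.14,0,32],
    [100,200,60,0,-0.14,0,32]
  ]
}}

```text
time_s: 47.75
tcp_pos: [0.608, -0.1714, 0.3153]
eef_rot: [-90.5, 81.9, -1.4]
contact_force: [0.1, -1.0, -0.1]
gripper_width: 0.0291
```

{"name": "carry_out", "arguments": {
  "moves": [
    [20,40,0,0,0,0,32],
    [40,80,0,0,0,0,32],
    [60,120,0,0,0,0,32],
    [75,160,0,0,0,0,32],
    [77,182,0,0,0,0,32]
  ]
}}

```text
time_s: 48.25
tcp_pos: [0.6852, 0.0121, 0.3129]
eef_rot: [-90.7, 82.1, -1.4]
contact_force: [-1.0, -1.2, -0.4]
gripper_width: 0.028
```

```bash
python3 - <<'E'
from h import *
pose(); n=r.capture("scene"); cv2.imwrite("pics/scene21.png",n)
h,s,v=hsv(n); m=(h>100)&(h<125)&(s>150)&(v>60)
q=np.zeros(m.shape,np.uint8); cv2.fillConvexPoly(q,np.array([[129,234],[162,326],[60,363],[36,269]]),1)
q=cv2.erode(q,np.ones((5,5)))
for b in blobs((q>0)&~m,40): bx=cv2.boundingRect(b);print(bx,cv2.contourArea(b),ray(cam("scene"),(bx[0]+bx[2]/2,bx[1]+bx[3]/2),.04))
g=(h>5)&(h<20)&(s>150)&(v>120)
E
```

```text
t 48.25 tcp [685.2  12.1 312.9] jaw yaw 179.21 jaw tilt z -0.137 tail [-0.137  0.003  0.991] F [-1.  -1.2 -0.4] M [-0.01  0.48 -0.01] w 28.0 q [ 19.  14.   2.   3. -70. -20.]
(58, 284, 58, 39) 1251.0 [[ 0.51452151 -0.40331705  0.04      ]]
(113, 273, 30, 28) 587.5 [[ 0.50475849 -0.30051977  0.04      ]]
```

{"name": "carry_out", "arguments": {
  "moves": [
    [2,-1,-30,0,0,0,32],
    [5,-2,-55,0,0,0,32],
    [7,-2,-75,0,0,0,32],
    [7.5,-2,-83,0,0,0,32],
    [7.5,-2,-83,0,0,0,32]
  ],
  "squeeze": 40
}}

```text
time_s: 48.8
tcp_pos: [0.6911, 0.0067, 0.2298]
eef_rot: [-90.9, 82.2, -1.8]
contact_force: [0.3, 0.6, 0.6]
gripper_width: 0.0279
```

```bash
python3 - <<'E'
from h import *
pose()
E
```

```text
t 48.8 tcp [691.1   6.7 229.8] jaw yaw 179.11 jaw tilt z -0.136 tail [-0.136  0.004  0.991] F [0.3 0.6 0.6] M [0.05 0.43 0.  ] w 27.9 q [ 18.  17.  -5.   3. -60. -20.]
```

{"name": "carry_out", "arguments": {
  "moves": [
    [0,0,0,0,0,0,5],
    [0,0,0,0,0,0,0],
    [0,0,0,0,0,0,0],
    [0,0,0,0,0,0,0]
  ]
}}

```text
time_s: 49.2
tcp_pos: [0.6915, 0.0071, 0.2324]
eef_rot: [-90.5, 82.0, -1.4]
contact_force: [-4.8, 0.9, 5.2]
gripper_width: 0.011
```

{"name": "carry_out", "arguments": {
  "moves": [
    [-14,0,4.3,0,0,0,0],
    [-30.5,0,7.7,0,0,0,0],
    [-61.8,0,10.8,0,0,0,0],
    [-93.3,0,9.2,0,0,0,0],
    [-124.1,0,2.9,0,0,0,0]
  ]
}}

```text
time_s: 49.7
tcp_pos: [0.572, 0.0086, 0.2392]
eef_rot: [-89.3, 81.3, -0.1]
contact_force: [5.2, 6.4, 11.8]
gripper_width: 0.0101
```

```bash
python3 - <<'E'
from h import *
pose()
E
```

```text
t 49.7 tcp [572.    8.6 239.2] jaw yaw 179.2 jaw tilt z -0.152 tail [-0.152  0.     0.988] F [ 5.2  6.4 11.8] M [ 2.37 -2.31  0.28] w 10.1 q [ 23.   5. -20.   4. -57. -26.]
```

{"name": "carry_out", "arguments": {
  "moves": [
    [0,0,0,0,0,0,0],
    [0,0,0,0,0,0,0]
  ]
}}

```text
time_s: 49.9
tcp_pos: [0.5691, 0.0086, 0.2386]
eef_rot: [-89.3, 81.6, -0.1]
contact_force: [-8.0, 6.2, 20.1]
gripper_width: 0.0094
```

```bash
python3 - <<'E'
from h import *
pose(); n=r.capture("scene"); cv2.imwrite("pics/scene22.png",n)
E
```

```text
t 49.9 tcp [569.1   8.6 238.6] jaw yaw 179.21 jaw tilt z -0.146 tail [-0.146  0.     0.989] F [-8.   6.2 20.1] M [2.68 2.22 0.4 ] w 9.4 q [ 23.   5. -20.   4. -57. -26.]
```

{"name": "carry_out", "arguments": {
  "moves": [
    [2,0,4,0,0,0,32],
    [2,0,4,0,0,0,32],
    [2,0,4,0,0,0,32]
  ]
}}

```text
time_s: 50.25
tcp_pos: [0.5695, 0.0069, 0.2379]
eef_rot: [-90.6, 82.1, -1.5]
contact_force: [-0.2, 0.2, 0.2]
gripper_width: 0.026
```

```bash
python3 - <<'E'
from h import *
pose(); n=r.capture("scene"); cv2.imwrite("pics/scene22.png",n); w=r.capture("wrist"); cv2.imwrite("pics/wrist22.png",w); c=cam("wrist")
h,s,v=hsv(w); g=(s<50)&(v>150)
for b in blobs(g,150):
    bx=cv2.boundingRect(b); print(bx,cv2.contourArea(b))
print(proj(c,[[.5696,-.05,.236],[.5696,.0,.236]]).round(0).tolist())
for row in (120,140,160,180,200,220): 
    k=np.nonzero(g[row,150:420])[0]+150; print(row,k.min() if len(k) else None,k.max() if len(k) else None,len(k))
E
```

```text
t 50.25 tcp [569.5   6.9 237.9] jaw yaw 179.11 jaw tilt z -0.138 tail [-0.138  0.004  0.99 ] F [-0.2  0.2  0.2] M [ 0.07  0.45 -0.02] w 26.0 q [ 23.   5. -20.   4. -58. -25.]
(311, 54, 81, 220) 10302.5
(0, 29, 58, 246) 6936.0
(334, 9, 107, 232) 4026.0
(264, 138, 24, 137) 2838.5
(491, 0, 69, 44) 2247.5
(472, 294, 84, 50) 1762.5
(25, 305, 45, 30) 1020.0
(104, 400, 70, 20) 811.0
(264, 305, 23, 30) 584.0
(218, 245, 24, 29) 426.5
[[273.0, 153.0], [275.0, 248.0]]
120 331 405 68
140 269 403 81
160 265 401 87
180 265 399 86
200 264 397 86
220 265 395 84
```

{"name": "carry_out", "arguments": {
  "moves": [
    [1,1,-5,0,0,0,32],
    [1.5,2,-11,0,0,0,32],
    [1.5,2,-11,0,0,0,10],
    [1.5,2,-11,0,0,0,0],
    [1.5,2,-11,0,0,0,0]
  ]
}}

```text
time_s: 50.85
tcp_pos: [0.5712, 0.0091, 0.2269]
eef_rot: [-90.6, 82.1, -1.5]
contact_force: [1.1, 0.2, -3.0]
gripper_width: 0.0109
```

{"name": "carry_out", "arguments": {
  "moves": [
    [0,0,0,0,0,0,0]
  ]
}}

```text
time_s: 50.95
tcp_pos: [0.5712, 0.0091, 0.2269]
eef_rot: [-90.6, 82.1, -1.4]
contact_force: [2.6, -0.7, -3.2]
gripper_width: 0.0108
```

```bash
python3 - <<'E'
from h import *
pose()
E
```

```text
t 50.95 tcp [571.2   9.1 226.9] jaw yaw 179.11 jaw tilt z -0.138 tail [-0.138  0.003  0.99 ] F [ 2.6 -0.7 -3.2] M [-0.1  -0.11 -0.  ] w 10.8 q [ 23.   6. -21.   4. -56. -26.]
```

{"name": "carry_out", "arguments": {
  "moves": [
    [-14,0,-4,0,0,0,0],
    [-29.8,0,-10.3,0,0,0,0],
    [-57.6,0,-24.9,0,0,0,0],
    [-83,0,-43.5,0,0,0,0],
    [-105.3,0,-65.7,0,0,0,0]
  ]
}}

```text
time_s: 51.45
tcp_pos: [0.4683, 0.0108, 0.1637]
eef_rot: [-89.0, 81.6, 0.2]
contact_force: [9.4, 4.3, -2.4]
gripper_width: 0.0105
```

{"name": "carry_out", "arguments": {
  "moves": [
    [-14.5,0,-18.8,0,0,0,0],
    [-14.5,0,-18.8,0,0,0,0]
  ]
}}

```text
time_s: 51.65
tcp_pos: [0.4515, 0.0109, 0.1421]
eef_rot: [-88.9, 81.8, 0.2]
contact_force: [3.3, 9.2, -6.9]
gripper_width: 0.0107
```

```bash
python3 - <<'E'
from h import *
pose()
E
```

```text
t 51.65 tcp [451.5  10.9 142.1] jaw yaw 179.15 jaw tilt z -0.142 tail [-0.142 -0.001  0.99 ] F [ 3.3  9.2 -6.9] M [ 3.23 -0.21  0.43] w 10.7 q [ 30.  -2. -42.   6. -43. -35.]
```

{"name": "carry_out", "arguments": {
  "moves": [
    [-11,0,-17.9,0,0,0,0],
    [-20.1,0,-36.8,0,0,0,0],
    [-20.1,0,-36.8,0,0,0,30],
    [-20.1,0,-36.8,0,0,0,32],
    [-20.1,0,-36.8,0,0,0,32]
  ]
}}

```text
time_s: 52.15
tcp_pos: [0.4314, 0.009, 0.1061]
eef_rot: [-90.6, 82.0, -1.4]
contact_force: [-0.2, 0.1, 0.3]
gripper_width: 0.0267
```

{"name": "carry_out", "arguments": {
  "moves": [
    [-3,0,20,0,0,0,32],
    [-4,0,45,0,0,0,32],
    [-4,0,45,0,0,0,0],
    [-4,0,45,0,0,0,0],
    [-4,0,45,0,0,0,0]
  ]
}}

```text
time_s: 52.65
tcp_pos: [0.4268, 0.0087, 0.1503]
eef_rot: [-90.6, 82.1, -1.6]
contact_force: [-0.5, 1.0, -0.9]
gripper_width: 0.0097
```

```bash
python3 - <<'E'
from h import *
pose()
E
```

```text
t 52.65 tcp [426.8   8.7 150.3] jaw yaw 179.09 jaw tilt z -0.138 tail [-0.137  0.004  0.991] F [-0.5  1.  -0.9] M [ 0.1   0.46 -0.02] w 9.7 q [ 32.  -5. -44.   6. -45. -37.]
```

{"name": "carry_out", "arguments": {
  "moves": [
    [0,0,-10,0,0,0,0],
    [0,0,-22,0,0,0,0],
    [-1,0,-32,0,0,0,0],
    [-2,0,-42,0,0,0,0],
    [-3,0,-50,0,0,0,0]
  ]
}}

```text
time_s: 53.15
tcp_pos: [0.4223, 0.0081, 0.0985]
eef_rot: [-91.4, 82.3, -2.3]
contact_force: [-5.2, 1.0, 3.4]
gripper_width: 0.0003
```

```bash
python3 - <<'E'
from h import *
pose()
E
```

```text
t 53.15 tcp [422.3   8.1  98.5] jaw yaw 179.09 jaw tilt z -0.134 tail [-0.134  0.005  0.991] F [-5.2  1.   3.4] M [0.24 1.99 0.05] w 0.3 q [ 32.  -1. -49.   7. -36. -39.]
```

{"name": "carry_out", "arguments": {
  "moves": [
    [-0.5,0,-3,0,0,0,0],
    [-1,0,-6,0,0,0,0],
    [-1,0,-8,0,0,0,0],
    [-1,0,-9,0,0,0,0],
    [-1,0,-10,0,0,0,0]
  ]
}}

```text
time_s: 53.65
tcp_pos: [0.4228, 0.0085, 0.0916]
eef_rot: [-91.1, 82.1, -1.9]
contact_force: [-22.5, 0.0, 38.3]
gripper_width: 0.0005
```

```bash
python3 - <<'E'
from h import *
pose()
E
```

```text
t 53.65 tcp [422.8   8.5  91.6] jaw yaw 179.12 jaw tilt z -0.138 tail [-0.138  0.005  0.99 ] F [-22.5   0.   38.3] M [0.34 6.79 0.02] w 0.5 q [ 32.  -0. -50.   8. -34. -40.]
```

{"name": "carry_out", "arguments": {
  "moves": [
    [0,0,20,0,0,0,0],
    [0,0,60,0,0.07,0,0],
    [0,0,110,0,0.13,0,0],
    [0,0,150,0,0.13,0,0],
    [0,30,190,0,0.13,0,0]
  ]
}}

```text
time_s: 54.15
tcp_pos: [0.4241, 0.0381, 0.283]
eef_rot: [-103.7, 89.4, -14.7]
contact_force: [1.7, 0.5, -0.2]
gripper_width: 0.0003
```

{"name": "carry_out", "arguments": {
  "moves": [
    [0,45,10,0,0,0,0],
    [-10,90,10,0,0,0,0],
    [-20,135,10,0,0,0,0],
    [-40,180,10,0,0,0,0],
    [-60,225,10,0,0,0,0]
  ]
}}

```text
time_s: 54.65
tcp_pos: [0.3627, 0.2664, 0.2912]
eef_rot: [-98.0, 89.4, -8.9]
contact_force: [1.8, 0.5, 0.5]
gripper_width: 0.0001
```

{"name": "carry_out", "arguments": {
  "moves": [
    [-10,45,0,0,0,0,0],
    [-20,90,0,0,0,0,0],
    [-20,120,0,0,0,0,0]
  ]
}}

```text
time_s: 54.95
tcp_pos: [0.3423, 0.3875, 0.291]
eef_rot: [-97.1, 89.4, -7.8]
contact_force: [-0.1, -0.5, 0.2]
gripper_width: 0.0005
```

```bash
python3 - <<'E'
from h import *
pose(); 
def bar(n,im):
    h,s,v=hsv(im); g=((s<60)&(v>150)).astype(np.uint8)
    y0,y1,x0,x1=(200,235,275,335) if n=="top" else (195,245,205,280)
    sub=np.zeros_like(g); sub[y0:y1,x0:x1]=g[y0:y1,x0:x1]
    b=[q for q in blobs(sub,30)]
    for q in b[:2]: print(n,cv2.boundingRect(q),cv2.contourArea(q))
for n in ("scene","top"):
    im=r.capture(n); cv2.imwrite(f"pics/{n}23.png",im); o=cv2.imread(f"pics/{n}0.png")
    bar(n+"" if 0 else n,o); bar(n,im)
    d=cv2.absdiff(im,o).max(2)>50
    print([ (cv2.boundingRect(b),int(cv2.contourArea(b))) for b in blobs(d,15)[:12]])
a=cv2.imread("pics/scene23.png"); cv2.imwrite("pics/v23.png",cv2.resize(a[120:420,:420],(800,571)))
E
```

```text
t 54.95 tcp [342.3 387.5 291. ] jaw yaw 179.25 jaw tilt z -0.01 tail [-0.01   0.001  1.   ] F [-0.1 -0.5  0.2] M [ 0.05 -0.09 -0.03] w 0.5 q [ 71.   3. -13.   1. -73. -72.]
scene (215, 205, 56, 32) 335.5
scene (215, 204, 56, 33) 339.5
[((217, 43, 170, 90), 4039), ((383, 0, 71, 96), 3038), ((438, 0, 81, 59), 2186), ((53, 272, 89, 50), 2077), ((25, 77, 83, 13), 580), ((393, 89, 40, 31), 555), ((7, 91, 88, 31), 533), ((147, 129, 29, 49), 373), ((150, 0, 12, 24), 162), ((490, 19, 20, 13), 118), ((211, 0, 8, 37), 113), ((478, 54, 8, 12), 54)]
top (284, 205, 43, 16) 184.0
top (284, 205, 43, 16) 184.0
[((0, 178, 385, 242), 42686), ((389, 348, 151, 72), 2906), ((394, 184, 69, 27), 1252), ((122, 382, 60, 38), 849), ((382, 397, 84, 23), 672), ((284, 342, 49, 33), 223), ((344, 375, 16, 11), 53), ((195, 414, 19, 6), 45), ((233, 413, 17, 7), 45), ((272, 360, 11, 9), 40), ((296, 338, 20, 5), 37), ((336, 371, 7, 8), 22)]
```

View pics/v23.png

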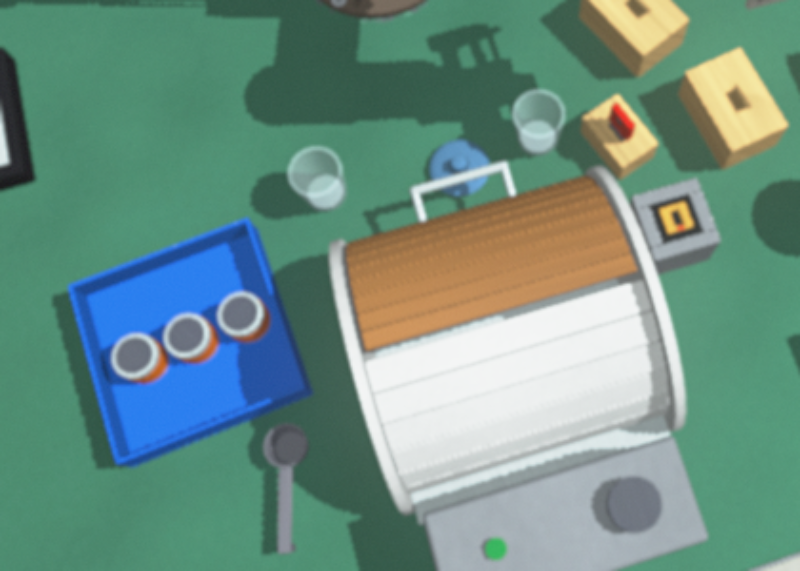

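```bash
python3 - <<'E'
from h import *
for n,(y0,y1,x0,x1) in (("top",(210,226,290,322)),("scene",(200,230,222,262))):
    a,b=[cv2.cvtColor(cv2.imread(f"pics/{n}{k}.png"),cv2.COLOR_BGR2GRAY)[y0:y1,x0:x1].astype(np.float32) for k in (0,23)]
    wy=np.arange(y0,y1)[:,None]
    f=lambda q:(np.clip(q-150,0,None)*wy).sum()/np.clip(q-150,0,None).sum()
    print(n,f(a),f(b),cv2.phaseCorrelate(a,b)[0],np.abs(a-b).mean())
E
```

```text
top 218.162498610648 218.2597024243055 (-0.18601857336469152, -0.10821156582537839) 4.283203
scene 212.83508420877106 212.8423372875922 (0.04102810188648931, -0.05794069187203732) 1.6516666
```

```bash
python3 -c "
from h import *
print(r.close_job())"
```

```text
the job is handed in; nothing more can be done
None
```

The whole job was carried out in the order asked and handed in after about 55 s of robot time. My last camera checks agreed with that, but no verdict is reported.

**Key and lock:** I pushed the key fully in, turned it clockwise to its stop (0.95 N m felt) and back home. The key and lock images match the start. The first push stopped about 2 mm short because the gripper touched the packer's cheek at about 16 N. I released the key and gripped it again at a steeper tilt, then pushed it in. That seating push (up to about 23 N) may also have touched the cheek.

**Cover:** It was rolled to full open and shut again. The handle in the final images is within about 0.1 px of where it started, and the cover met a firm stop at the shut height.
- While it was open, the fingers landed briefly on the handle bar at about 46 N. I cannot say whether the judge counts this against its 40 N body limit, since it was the fingers, not the gripper's body.
- The bar slipped to the fingertips once on the way back, so I gripped it again. I pressed the last part shut from above with closed fingers, at up to about 45 N in all (38 N of it vertical).

**Tins:** There were three in the tray. Each was set down in the blue tote until I felt contact, and the final picture shows all three upright and apart.

**Other things on the cart:** The scene comparison shows no change at any of the other things that were clear of the arm. The arm hid the mortar, pestle and nearby blocks from the top camera in that last check.

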